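Shut the sloping case and clip its snap hook on

ROBOT

A 6-joint arm with a two-finger parallel gripper is mounted at the origin on the work surface. World frame = base frame: x ahead of the robot, y to its left, z up, the work surface at z = 0. Lengths are in m, angles in degrees, forces in N, time in s.
With the tool pointing down it reaches from about 0.4 to 0.825 m from the base axis. Payload 7 kg.
Tool frame: the origin (TCP) lies midway between the tips of the shut fingers; the grasp point (between the pads) lies r.grasp_offset behind it (r.grasp_offset is the distance from the TCP to the grasp point, in m); x points along the fingers, z is the direction in which the jaws open and shut, and the axes are right-handed (so a half turn about x gives the same grasp; the last joint's range is limited). The gripper opens to 88 mm and grips with 3 to 60 N. Pads are 19 mm wide; open, the fingers measure 130 mm over their backs; the gripper's body (78 mm by 193 mm) begins 47 mm behind the grasp point.
Start: joints at [-51.446, 20.546, 0.682, 0, -70.136, -16.507], TCP at [0.253, -0.626, 0.227] pointing down, gripper open.
Joint ranges: [-176.03, 176.03], [-82.01, 121.73], [-58.28, 71.71], [-173.87, 95.51], [-174.79, -0.11], [-173.66, 173.66]. Speed limits (degrees/s): [136.94, 136.94, 172.46, 180, 180, 180].

INTERFACE

Orientations are given as [roll, pitch, yaw] about the fixed x, y, z axes, in that order (R = Rz(yaw) Ry(pitch) Rx(roll)).
In Python, from plant import readout, vision, close_job, r gives the robot as it stands.
- The arm moves only by the shell command python3 -m handwheel 'ROWS' [OPENING] [FORCE]. ROWS is JSON, a list that holds one entry, the list of rows, each a list of 4 numbers: the shift along the world's x, y, z in units of 40 mm (1.0 is 40 mm), then the turn about the world's z in units of 5 degrees (1.0 is 5 degrees). In form: [[[tx, ty, tz, roll], ...]]. A call has 1 to 8 rows; each row shifts and turns the pose as measured when the row begins; what a row does not reach is not made up. A row lasts 1/10 s, in which the tool goes at most 50 mm and 8.59 degrees, less where a joint would pass 70% of its speed; a pose out of reach is approached as far as the arm can. A call is refused whole if a number of a shift passes 1 or a number of a turn 1, either way. A call with a gripper value outside its range is refused whole. OPENING is the finger opening in mm, from 0 to 87.6, set as the call begins (- or left out, the last holds). The fingers move at their own pace and stop on an object; FORCE is the grip in N (left out, the last holds). Time passes only in rows, so rows that do not move let the fingers close. It gives the time, the measured TCP pose, the force and the opening at its end, in the units of the state.
- readout.get_state(): the state, without advancing time (a new reading comes with each control period).
- vision.capture(name): name is "scene" or "top" or "wrist"; returns the picture (480x640x3 uint8, blue, green, red); there is no depth.
- vision.get_calibration(name): a dict with "intrinsics" (3x3 intrinsics, pixels), "pose" (4x4, takes a point from camera to world coordinates). Camera axes: x right, y up, looking along -z (the intrinsics and any distortion apply to the point x, -y, -z); pixel columns grow to the right and rows downward; lengths in m; the calibration is good to about 2 mm. A picture is of the moment at which its call begins: read the wrist's pose just before it. get_calibration takes no time and is no camera call; for the wrist camera it gives the pose at the moment of the call.
- close_job(): hands the job in, once; it reports no verdict.
The state is a dict: "time_s": time; "joints": joint angles; "qd": joint speeds; "joint_torque": joint torques, N m; "tcp_pos": TCP position; "eef_rot": TCP orientation; "contact_force": force on the tool from outside, world axes, zero at the start; "moment": the same for the moment, N m; "gripper_width": finger opening in m.
Only numpy, scipy, OpenCV 4.12 (cv2) and the standard library are available. Lean on these libraries where they do the work, as an engineer would, in place of code of your own. Each camera call takes 0.05 s, during which the arm holds its last target.

TASK

Push the aluminium case's sloping lid down until it is fully shut, with the staple standing up through its slot. Then take the big snap hook out of the wooden rest and press its gate onto the staple's bar until the bar is inside the hook and the gate has snapped shut behind it. Let go and leave the hook clipped on (it may flop over onto the lid) and at rest, without disturbing the pawn, the die and the jar.

Things in the scene. Friction and masses are not known exactly. Their poses are not given: they have to be found in the camera images.
- case: Aluminium carry case with a front sloping at 35 deg, fixed, its sloping front turned away from the robot. 170 mm deep (x), 240 mm wide (y), 50 mm high in front, 142 mm at the back. Origin on the shelf right under the middle of the staple's bar, 21 mm behind the case's front; +x points to its high back, y along its width, z up. The lid's hinge runs along y at x = +110 mm, z = 142 mm.
- lid (a joint): Lid angle (rad): 0 shut, flat on the 35 deg slope; grows as it opens upwards about its high hinge. Stiff: it stays where left; a few N near the free edge move it. A plate 240 mm wide (y), 165 mm from hinge to free edge, outer face 4 mm outside the hinge axis, with a centre slot 22 mm wide, 57 to 141 mm from the hinge, that the staple passes.
- lid_edge (a point): Middle of the lid's free lower edge, on its outer face, 165 mm from the hinge; moves with the lid.
- staple: Steel U of 8 mm rod, 58 mm over its legs, fixed, square to the slope, so leaning 35 deg towards the case's front. Origin: middle of its top bar's axis, 56 mm above the shut lid. x along the bar (straight from -19 to +19 mm), up the slope; y along the case's width; z square to the slope, outwards. The hook's plane must lie across the bar, so hook and hand must lean with it.
- staple_low (a point): Point on the staple's lower leg (the front one), 35 mm below the bar towards the lid and 25 mm down the slope from the bar's middle.
- staple_high (a point): Point on the staple's upper leg (the rear one), 35 mm below the bar towards the lid and 25 mm up the slope from the bar's middle.
- rest: Wooden block 70 mm (x) by 120 mm (y), 32 mm high, fixed, with a slot 16 mm wide and 22 mm deep along its y in which the hook stands. Origin: centre of its underside.
- snap_hook: Loose steel snap hook, 130 g, 79 mm high (z), standing in the rest's slot, gate down; origin: centre of its underside, 10 mm above the shelf. Flat back bar on top, frame of 10 mm rod at both ends (y = -43 to +43). Low side (z = 5): gate, hinged at y = -20, free end at y = +22, where the nose begins. A 27 mm eye sticks out beside the bar at the hinge end (-y; starts on the robot's right).
- gate (a joint): Angle of the hook's sprung gate (rad): 0 shut, grows as it swings inwards, at most 1.0; takes up to about 4 N. An 8 mm bar entering square from below with its axis at hook y = +5 to +17 mm (best +12) pushes it in, clears its end at z = 34 to 44 mm, and the gate snaps shut under it; the bar can go no deeper than z = 47 mm.
- hook_grip (a point): Middle of the hook's flat back bar, 66 mm above the hook's underside. The bar is 12 mm thick (hook x), 86 mm long (y) and 28 mm high (z); grasp it across its thickness.
- hook_opening (a point): Point in the middle of the hook's opening (y = +5, z = 30 mm in the hook's frame). The opening reaches from y = -33 to +33 mm and z = 10 to 51 mm.
- pawn: Bystander: turned wooden pawn, 42 mm wide foot, 80 mm tall, loose; origin at the centre of its underside.
- die: Bystander: big resin die, a 38 mm cube with rounded edges, loose; origin at the centre of its underside.
- jar: Bystander: green glass jar with cap, 80 mm wide, 115 mm tall, loose; origin at the centre of its underside.
Not all that is in view belongs to the job. Of the things that look like the snap_hook, the smallest one is meant.

How it is judged:
By the outcome, as a careful person would: the job done as asked, in the order asked, and still so for the second after the job is handed in, with the robot touching nothing.
It also fails if it takes over 54 s, if anything falls off the work surface, if the arm or the gripper's body presses on something with over 40 N, if the wrist force passes 120 N, or if a joint passes its speed limit or range.

## Working session

There is one attempt and no reset: what is moved stays moved. The work goes in short steps, Python scripts to look and compute and a shell command to move; the robot and the scene stay as the last step left them, time stands still between calls to the robot, and variables do not carry over. Pictures are saved under pics/ and viewed, and the job is handed in when it is done.

I'll start by looking at the scene.

```bash
ls; mkdir -p pics; python3 - <<'E'
from plant import readout, vision, r
import cv2, numpy as np
print(readout.get_state()); print(r.grasp_offset)
for n in ("scene","top","wrist"):
    c=vision.get_calibration(n); print(n,np.round(c["intrinsics"],1).tolist(),np.round(c["pose"],4).tolist(),[k for k in c])
    cv2.imwrite(f"pics/{n}0.png",vision.capture(n))
E
```

```text
pics
{'time_s': 0.0, 'joints': array([-5.14460802e+01,  2.05903316e+01,  6.33326567e-01, -2.09771919e-02,
       -7.01367866e+01, -1.65063355e+01]), 'qd': array([ 0.08390932,  0.02710551,  0.06495706,  0.00407106, -0.11148468,
       -0.02710672]), 'joint_torque': array([ 1.65613937e-04, -5.82705331e+01,  2.93054688e+01,  6.99694991e+00,
        6.84364364e-03, -2.40360650e-04]), 'tcp_pos': array([ 0.25316038, -0.62518453,  0.22562906]), 'eef_rot': array([  4.63426999,  89.90415701, 116.67471065]), 'contact_force': array([0.49154854, 0.28663378, 0.88406476]), 'moment': array([ 0.01370165, -0.05750206, -0.00830498]), 'gripper_width': 0.08782820822862791}
0.0188
scene [[489.3, 0.0, 318.4], [0.0, 489.3, 235.0], [0.0, 0.0, 1.0]] [[0.2549, -0.689, 0.6784, 1.3249], [0.9668, 0.1939, -0.1663, -0.0899], [-0.0169, 0.6983, 0.7156, 0.8761], [0.0, 0.0, 0.0, 1.0]] ['intrinsics', 'pose']
top [[445.1, 0.0, 326.6], [0.0, 445.1, 244.3], [0.0, 0.0, 1.0]] [[0.0019, 0.9969, -0.0782, 0.4952], [-0.9999, 0.0006, -0.0166, 0.067], [-0.0165, 0.0782, 0.9968, 1.1086], [0.0, 0.0, 0.0, 1.0]] ['intrinsics', 'pose']
wrist [[348.8, 0.0, 322.4], [0.0, 348.8, 238.9], [0.0, 0.0, 1.0]] [[-0.3752, -0.8932, -0.2479, 0.1863], [0.9269, -0.3609, -0.1026, -0.6515], [0.0022, -0.2683, 0.9633, 0.384], [0.0, 0.0, 0.0, 1.0]] ['intrinsics', 'pose']
```

View pics/scene0.png

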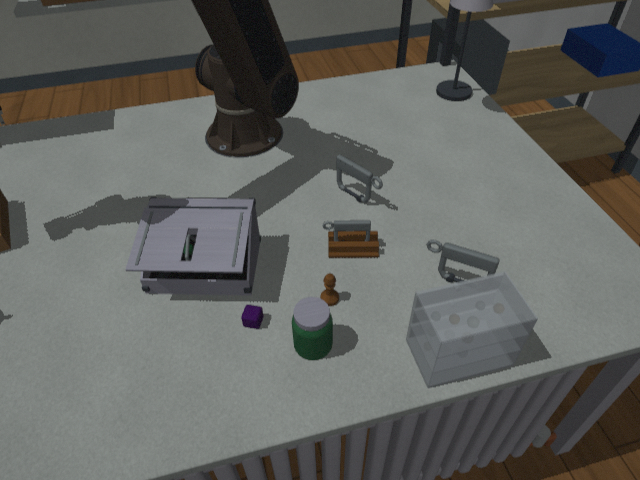

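View pics/top0.png

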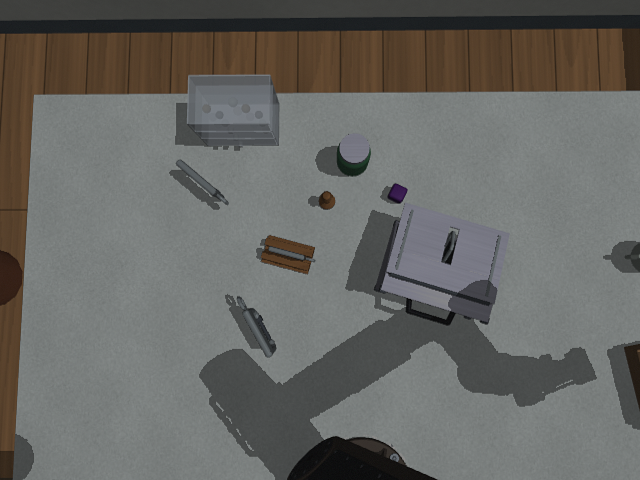

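View pics/wrist0.png

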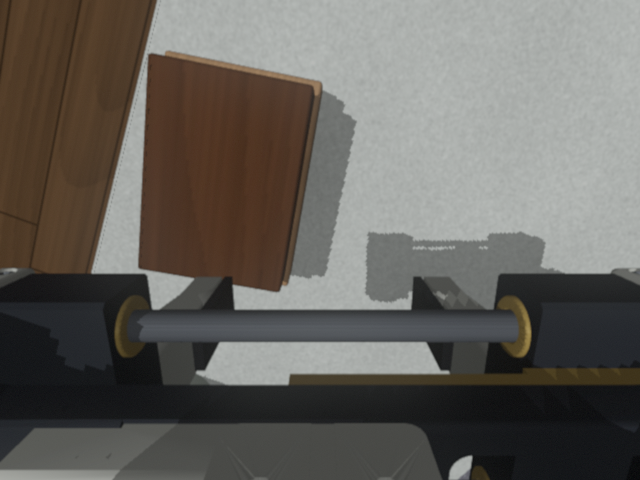

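```bash
python3 - <<'E'
import plant
from plant import r, readout
print([a for a in dir(r) if not a.startswith('_')])
import cv2
t=cv2.imread('pics/top0.png'); s=cv2.imread('pics/scene0.png')
def crop(im,x0,y0,x1,y1,f,n):
    cv2.imwrite(n,cv2.resize(im[y0:y1,x0:x1],None,fx=f,fy=f,interpolation=cv2.INTER_CUBIC))
crop(t,360,190,530,340,4.5,'pics/t_case.png')
crop(s,120,180,280,310,4.8,'pics/s_case.png')
crop(t,210,130,410,280,4,'pics/t_rest.png')
crop(s,300,140,520,290,3.6,'pics/s_rest.png')
E
```

```text
['Unreachable', 'grasp_offset']
```

View pics/t_case.png

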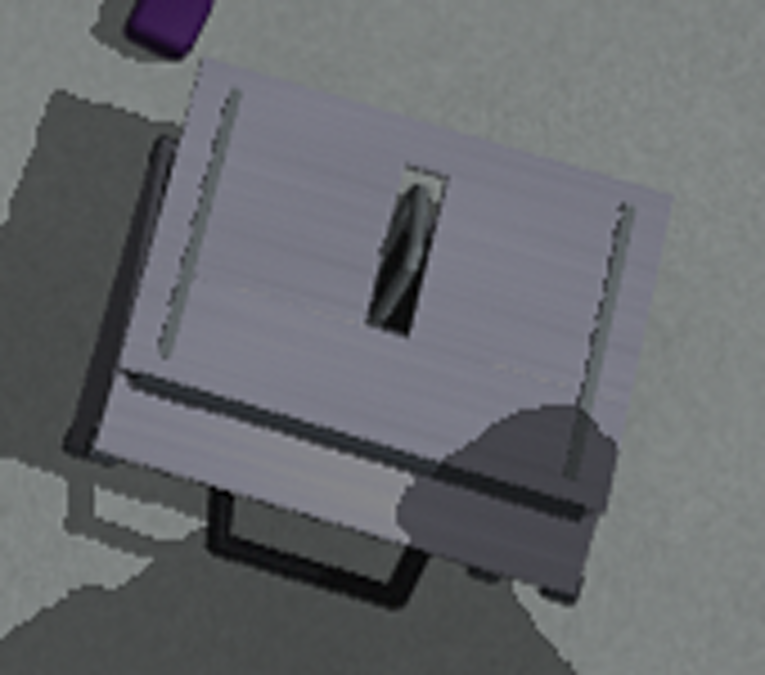

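View pics/s_case.png

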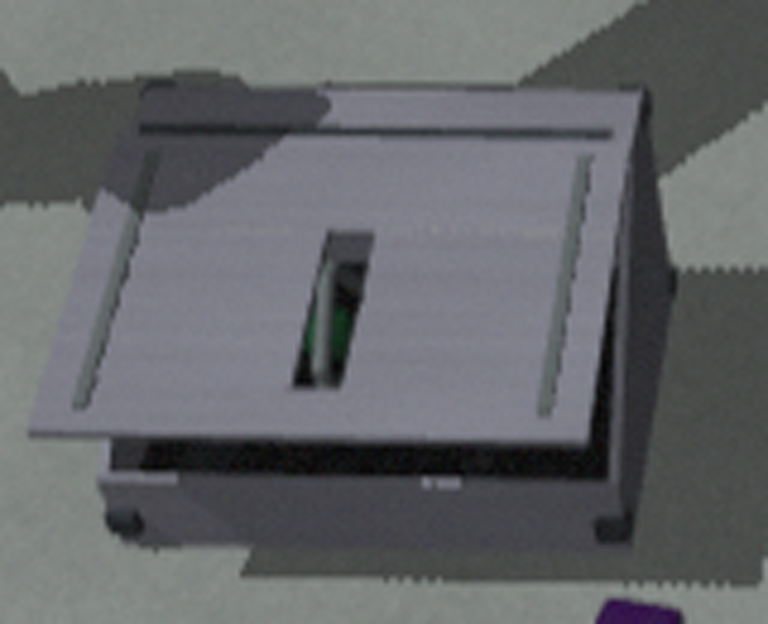

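View pics/t_rest.png

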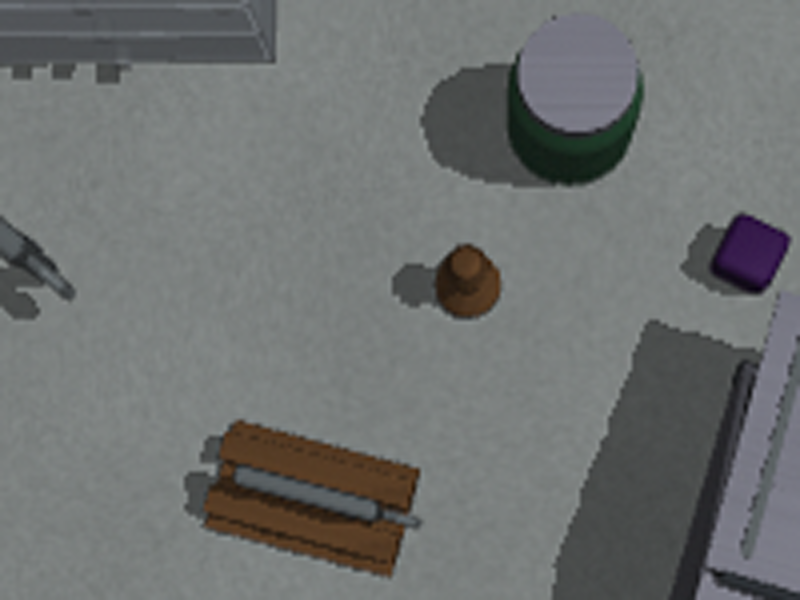

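View pics/s_rest.png

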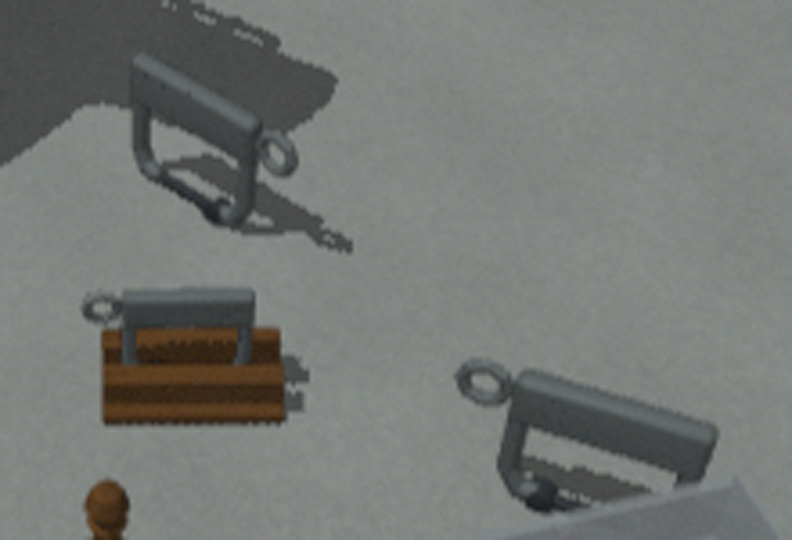

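```bash
cat > h.py <<'E'
import numpy as np, cv2
from plant import readout, vision, r
C={n:vision.get_calibration(n) for n in ("scene","top")}
def ray(n,p,c=None):
    c=c or C[n]; K=np.array(c["intrinsics"]); T=np.array(c["pose"])
    d=np.linalg.inv(K)@[p[0],p[1],1]; d=T[:3,:3]@[d[0],-d[1],-d[2]]
    return T[:3,3],d/np.linalg.norm(d)
def onz(n,p,z,c=None):
    o,d=ray(n,p,c); return o+d*(z-o[2])/d[2]
def tri(ps,pt,c1=None,n1="scene",c2=None):
    o1,d1=ray(n1,ps,c1); o2,d2=ray("top",pt,c2)
    A=np.stack([d1,-d2],1); t=np.linalg.lstsq(A,o2-o1,rcond=None)[0]
    a,b=o1+d1*t[0],o2+d2*t[1]; return (a+b)/2,np.linalg.norm(a-b)
def proj(n,P,c=None):
    c=c or C[n]; T=np.array(c["pose"]); q=T[:3,:3].T@(np.asarray(P)-T[:3,3])
    u=np.array(c["intrinsics"])@[q[0],-q[1],-q[2]]; return u[:2]/u[2]
def crop(im,x0,y0,x1,y1,f,n):
    cv2.imwrite(n,cv2.resize(im[y0:y1,x0:x1],None,fx=f,fy=f,interpolation=cv2.INTER_CUBIC))
def st():
    s=readout.get_state(); print(round(s["time_s"],2),np.round(s["tcp_pos"],4),np.round(s["eef_rot"],1),"F",np.round(s["contact_force"],1),"M",np.round(s["moment"],2),"w",round(s["gripper_width"]*1000,1),"J",np.round(s["joints"],1)); return s
E
python3 - <<'E'
from h import *
np.set_printoptions(precision=4,suppress=True)
tc=lambda x,y:(x/4.5+360,y/4.5+190)
sc=lambda x,y:(x/4.8+120,y/4.8+180)
for n,a,b in (("lid L(+y)",sc(588,442),tc(205,60)),("lid R",sc(30,432),tc(672,195)),("back +y",sc(648,90),tc(95,450)),("back -y",sc(140,85),tc(580,590)),("slot front +y",sc(340,387),tc(405,165)),("slot front -y",sc(293,387),tc(450,178)),("slot back +y",sc(374,232),tc(366,322)),("slot back -y",sc(330,232),tc(410,335))):
    p,e=tri(a,b); print(n,p,round(e,4))
for n,pt in (("case front +y bottom",sc(632,545)),("-y",sc(130,540))): print(n,onz("scene",pt,0))
for n,pt in (("hook top +y end",(240,478)),("hook top -y end",(378,510))):
    print(n,onz("top",(pt[0]/4+210,pt[1]/4+130),0.089))
for n,pt in (("+y",(128,300)),("-y",(252,300))): pass
s2=lambda x,y:(x/3.6+300,y/3.6+140)
print("hook scene", onz("scene",s2(255,290),.089),onz("scene",s2(122,290),.089))
for n,pt in (("rest a",(237,420)),("b",(420,468)),("c",(390,575)),("d",(205,525))):
    print(n,onz("top",(pt[0]/4+210,pt[1]/4+130),0.032))
for n,pt,z in (("pawn",(468,300),.0),("die",(752,250),.038),("jar",(578,75),.115)):
    print(n,onz("top",(pt[0]/4+210,pt[1]/4+130),z))
print("big1",onz("top",(225,300),.0),onz("top",(270,355),.09))
E
```

```text
lid L(+y) [ 0.6654 -0.0908  0.1183] 0.0052
lid R [ 0.5974 -0.3189  0.1202] 0.0052
back +y [ 0.4727 -0.0316  0.1375] 0.0073
back -y [ 0.4066 -0.2631  0.1407] 0.0029
slot front +y [ 0.6119 -0.1881  0.1246] 0.0036
slot front -y [ 0.6056 -0.2089  0.1242] 0.006
slot back +y [ 0.5341 -0.1645  0.1372] 0.0037
slot back -y [ 0.528  -0.1846  0.1369] 0.0057
case front +y bottom [ 0.6314 -0.0775  0.    ]
-y [ 0.565  -0.3057  0.    ]
hook top +y end [0.5631 0.2141 0.089 ]
hook top -y end [0.5447 0.1345 0.089 ]
hook scene [0.5664 0.2214 0.089 ] [0.5432 0.1394 0.089 ]
rest a [0.6023 0.2246 0.032 ]
b [0.573 0.113 0.032]
c [0.5082 0.1308 0.032 ]
d [0.5383 0.2433 0.032 ]
pawn [0.6813 0.0845 0.    ]
die [ 0.7055 -0.0885  0.038 ]
jar [0.7912 0.0204 0.115 ]
big1 [0.4432 0.3375 0.    ] [0.3244 0.2111 0.09  ]
```

Case, lid and hook are located and consistent with the sizes given: lid about 26° open, case width axis at 73–74° in the world, staple bar near (0.58, -0.19, 0.137). Next I move over the lid with the fingers shut.

```bash
python3 -m handwheel '[[[0.7,0.9,0,0],[0.7,0.9,0,0],[0.7,0.9,0,0],[0.7,0.9,0,0],[0.7,0.9,0,0],[0.7,0.9,0,0],[0.7,0.9,0,0],[0.7,0.9,0,0]]]' 0 40; python3 -c "
from h import *; st()"
```

```text
time_s: 0.95
tcp_pos: [0.4784, -0.3294, 0.2222]
eef_rot: [25.5, 89.6, 137.0]
contact_force: [0.7, -1.0, 0.4]
gripper_width: 0.0289
0.95 [ 0.4784 -0.3294  0.2222] [ 25.5  89.6 137. ] F [ 0.7 -1.   0.4] M [-0.09 -0.13  0.04] w 28.9 J [-15.4  12.1 -11.5  -0.2 -66.6 -53.1]
```

```bash
python3 -m handwheel '[[[0.55,0.8,-0.4,0],[0.55,0.8,-0.4,0],[0.5,0.7,-0.4,0],[0,0,-0.4,0],[0,0,-0.2,0]]]'; python3 -c "
from h import *; st()"
```

```text
time_s: 1.45
tcp_pos: [0.5486, -0.2279, 0.149]
eef_rot: [-5.9, 89.8, 106.0]
contact_force: [-0.5, -0.9, 0.4]
gripper_width: 0.0008
1.45 [ 0.5486 -0.2279  0.149 ] [ -5.9  89.8 106. ] F [-0.5 -0.9  0.4] M [ 0.    0.03 -0.04] w 0.8 J [ -3.9  16.6 -15.7  -0.2 -57.8 -64.1]
```

```bash
python3 -m handwheel '[[[0,-0.1,-0.3,0],[0,-0.1,-0.3,0],[0,0,-0.3,0],[0,0,-0.3,0],[0,0,-0.3,0]]]'; python3 -c "
from h import *; st()"
```

```text
time_s: 1.95
tcp_pos: [0.5497, -0.2395, 0.088]
eef_rot: [-90.2, 89.8, 21.6]
contact_force: [-2.9, 3.3, 57.5]
gripper_width: 0.0006
1.95 [ 0.5497 -0.2395  0.088 ] [-90.2  89.8  21.6] F [-2.9  3.3 57.5] M [ 1.88  1.39 -0.07] w 0.6 J [ -5.   20.5 -19.2  -0.1 -50.1 -63.2]
```

```bash
python3 -m handwheel '[[[0,0,0.3,0],[0,0,0.8,0],[0,0,1,0],[0,0.3,0.8,0],[-0.3,0.8,0.6,0.5],[-0.3,0.9,0.2,0.8],[-0.3,0.9,0,0.8],[-0.3,0.9,0,0.8]]]' 60; python3 - <<'E'
from h import *; st()
s=vision.capture("scene");t=vision.capture("top"); cv2.imwrite("pics/s1.png",s);cv2.imwrite("pics/t1.png",t)
crop(s,120,180,280,310,4.8,'pics/s1c.png');crop(t,360,190,530,340,4.5,'pics/t1c.png')
E
```

```text
time_s: 2.75
tcp_pos: [0.4991, -0.089, 0.2361]
eef_rot: [-66.9, 89.9, 59.2]
contact_force: [0.3, 0.4, -0.6]
gripper_width: 0.0576
2.75 [ 0.4991 -0.089   0.2361] [-66.9  89.9  59.2] F [ 0.3  0.4 -0.6] M [ 0.13 -0.04 -0.05] w 57.6 J [ 12.1   4.2 -19.3  -0.1 -66.5 -65.9]
```

View pics/s1c.png

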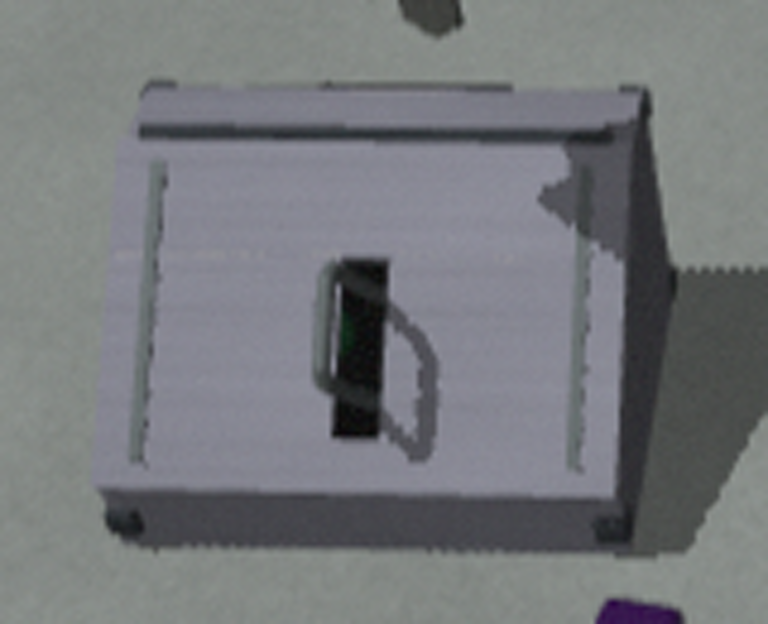

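View pics/t1c.png

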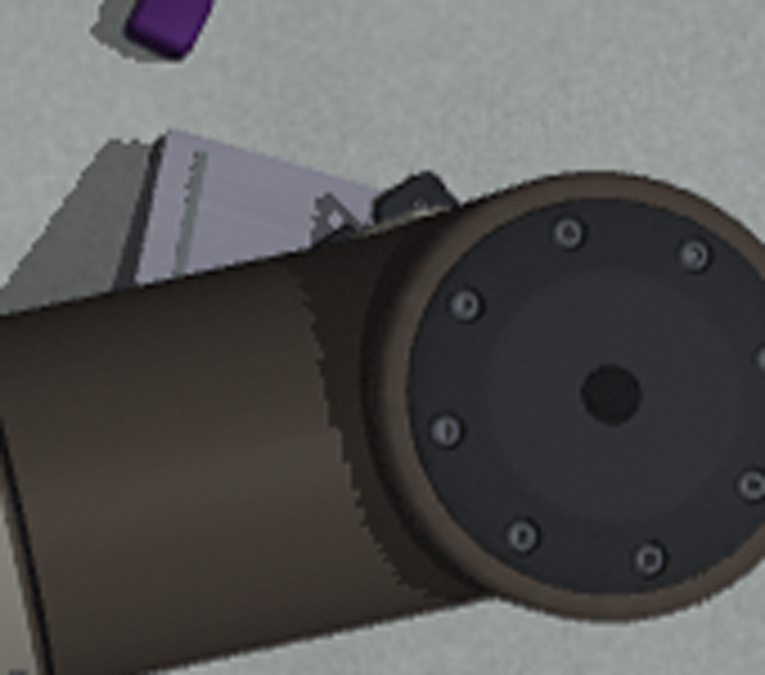

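View pics/s1.png

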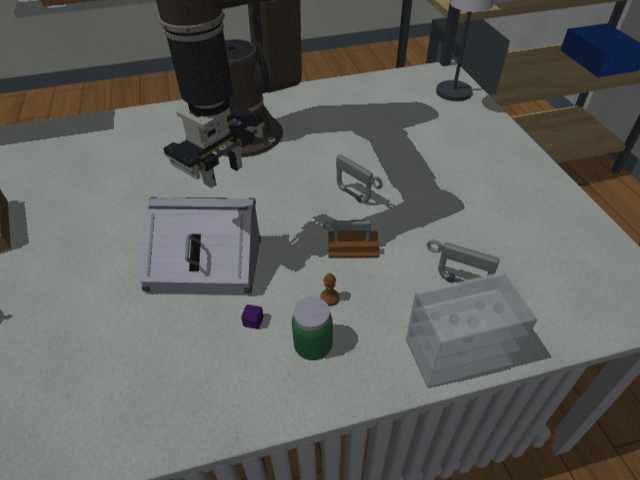

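View pics/t1.png

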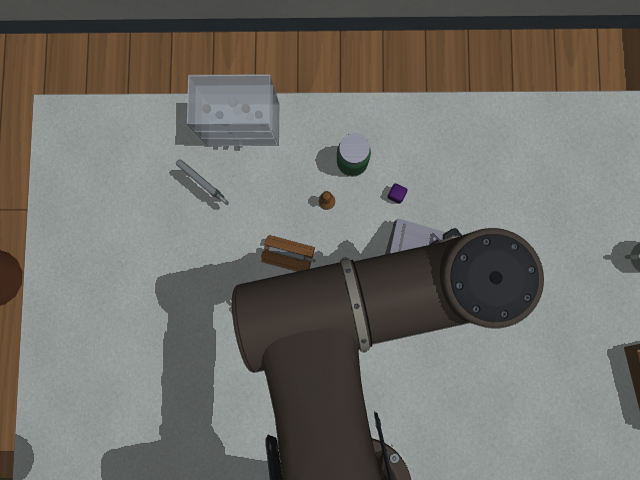

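```bash
python3 -m handwheel '[[[-1,0,0,0],[-1,0,0,0],[-1,0,0,0],[-1,0,0,0],[-1,0,0,0]]]'; python3 -c "
from h import *; st()"
```

```text
time_s: 3.35
tcp_pos: [0.2957, -0.0877, 0.2323]
eef_rot: [56.8, 89.8, -177.0]
contact_force: [0.3, 1.7, 1.6]
gripper_width: 0.0602
3.35 [ 0.2957 -0.0877  0.2323] [  56.8   89.8 -177. ] F [0.3 1.7 1.6] M [0.17 0.09 0.01] w 60.2 J [ 21.8 -18.7 -38.6  -0.1 -70.2 -75.6]
```

```bash
python3 -m handwheel '[[[-1,0,0,0],[-1,0,0,0]]]'; python3 -c "
from h import *; st()"
```

```text
time_s: 3.55
tcp_pos: [0.2127, -0.0895, 0.2311]
eef_rot: [65.5, 89.7, -168.7]
contact_force: [-1.5, 2.5, 1.9]
gripper_width: 0.06
3.55 [ 0.2127 -0.0895  0.2311] [  65.5   89.7 -168.7] F [-1.5  2.5  1.9] M [ 0.39  0.23 -0.07] w 60.0 J [ 33.1 -32.3 -44.5  -0.1 -78.1 -87.2]
```

Lid shut: its front edge now lies on the case rim, and the staple stands through the slot. The moves cannot tilt the hand directly, so I'll test whether going past the reach limit gives a lean. Any lean gained can then be swung round by turning about z.

```bash
python3 -m handwheel '[[[1,0.2,0.5,0],[1,0.2,0.5,0],[1,0.2,0.5,0],[1,0.2,0.5,0],[1,0.2,0.3,0],[1,0.2,0,0],[1,0.2,0,0],[1,0.2,0,0]]]'; python3 -c "
from h import *; st()"; python3 -m handwheel '[[[1,0.2,0,0],[1,0.2,0,0],[1,0.2,0,0],[1,0.2,0,0],[1,0.2,0,0],[1,0.2,0,0]]]'; python3 -c "
from h import *; st()"
```

```text
time_s: 4.35
tcp_pos: [0.5286, -0.0269, 0.3457]
eef_rot: [-98.9, 83.5, 28.1]
contact_force: [0.3, 0.3, 0.9]
gripper_width: 0.0601
4.35 [ 0.5286 -0.0269  0.3457] [-98.9  83.5  28.1] F [0.3 0.3 0.9] M [-0.08  0.38 -0.01] w 60.1 J [ 17.4  -0.3  -9.6  -1.3 -74.3 -70.1]
time_s: 4.95
tcp_pos: [0.7801, 0.0179, 0.3399]
eef_rot: [-98.5, 83.7, 28.1]
contact_force: [0.7, -1.2, 0.5]
gripper_width: 0.06
4.95 [0.7801 0.0179 0.3399] [-98.5  83.7  28.1] F [ 0.7 -1.2  0.5] M [-0.13  0.25 -0.  ] w 60.0 J [ 14.8  25.1  22.3  -1.5 -81.  -68.1]
```

```bash
python3 -m handwheel '[[[1,0,0,0],[1,0,0,0],[1,0,0,0],[1,0,0,0]]]'; python3 -c "
from h import *; st()"; python3 -m handwheel '[[[1,0,0,0],[1,0,0,0],[1,0,0,0],[1,0,0,0]]]'; python3 -c "
from h import *; st()"
```

```text
time_s: 5.35
tcp_pos: [0.9458, 0.0155, 0.3354]
eef_rot: [-98.2, 83.8, 28.3]
contact_force: [2.4, 0.4, 2.0]
gripper_width: 0.0599
5.35 [0.9458 0.0155 0.3354] [-98.2  83.8  28.3] F [2.4 0.4 2. ] M [-0.05 -0.17 -0.02] w 59.9 J [ 11.9  46.5  59.4  -1.8 -97.  -65.8]
time_s: 5.75
tcp_pos: [1.0295, 0.0101, 0.2663]
eef_rot: [-111.8, 81.2, 14.2]
contact_force: [0.6, 0.1, -0.3]
gripper_width: 0.0601
5.75 [1.0295 0.0101 0.2663] [-111.8   81.2   14.2] F [ 0.6  0.1 -0.3] M [-0.08  0.55  0.01] w 60.1 J [ 11.1  57.1  71.6  -0.5 -95.7 -65.2]
```

```bash
python3 -m handwheel '[[[0.8,0,0.8,0],[0.8,0,0.8,0],[0.8,0,0.8,0],[0.8,0,0.8,0]]]'; python3 -c "
from h import *; st()"
```

```text
time_s: 6.15
tcp_pos: [1.0477, 0.008, 0.3346]
eef_rot: [-120.8, 74.4, 4.8]
contact_force: [0.2, 0.4, -0.7]
gripper_width: 0.0603
6.15 [1.0477 0.008  0.3346] [-120.8   74.4    4.8] F [ 0.2  0.4 -0.7] M [-0.11  0.86  0.02] w 60.3 J [ 11.7  54.   71.7   1.8 -92.2 -65.7]
```

```bash
python3 -c "
from h import *
for i in range(3): print(readout.get_state()['joints'])
s=readout.get_state()
from scipy.spatial.transform import Rotation as R
Rm=R.from_euler('xyz',s['eef_rot'],degrees=True).as_matrix(); print(Rm)"
```

```text
[ 11.65831877  54.03610819  71.71011031   1.8478875  -92.18172497
 -65.73771983]
[ 11.65831877  54.03610819  71.71011031   1.8478875  -92.18172497
 -65.73771983]
[ 11.65831877  54.03610819  71.71011031   1.8478875  -92.18172497
 -65.73771983]
[[ 0.26795495 -0.7815936  -0.56330417]
 [ 0.02238603 -0.5794764   0.81468151]
 [-0.96317133 -0.23090809 -0.13777679]]
```

The lean builds up in a repeatable way at the arm's outer limit, about 1.7° per row. I now need the hand upright for the grasp, so I turn half round and cancel this trial lean the same way.

```bash
python3 -m handwheel '[[[-1,0,0,1],[-1,0,0,1],[0,0,0,1],[0,0,0,1],[0,0,0,1],[0,0,0,1],[0,0,0,1],[0,0,0,1]]]'; python3 -c "
from h import *; st()";  python3 -m handwheel '[[[0,0,0,1],[0,0,0,1],[0,0,0,1],[0,0,0,1],[0,0,0,1],[0,0,0,1],[0,0,0,1],[0,0,0,1]]]'; python3 -c "
from h import *; st()"
```

```text
time_s: 6.95
tcp_pos: [0.9719, 0.0108, 0.367]
eef_rot: [-124.7, 72.6, 41.5]
contact_force: [-0.5, -0.7, 0.4]
gripper_width: 0.0602
6.95 [0.9719 0.0108 0.367 ] [-124.7   72.6   41.5] F [-0.5 -0.7  0.4] M [-0.61  0.79  0.  ] w 60.2 J [  8.2  43.5  58.8  -9.4 -90.7 -23.3]
time_s: 7.75
tcp_pos: [0.94, 0.0126, 0.3894]
eef_rot: [-136.7, 70.8, 71.2]
contact_force: [-0.3, 0.9, 0.6]
gripper_width: 0.0598
7.75 [0.94   0.0126 0.3894] [-136.7   70.8   71.2] F [-0.3  0.9  0.6] M [-1.1   0.51  0.01] w 59.8 J [   4.9   47.1   71.7  -18.3 -105.8   16.6]
```

```bash
python3 -m handwheel '[[[-1,0,0,1],[-1,0,0,1],[-1,0,0,1],[-1,0,0,1],[-1,0,0,1],[-1,0,0,1],[0,0,0,1],[0,0,0,1]]]'; python3 -c "
from h import *; st()";  python3 -m handwheel '[[[0,0,0,1],[0,0,0,1],[0,0,0,1],[0,0,0,1],[0,0,0,1],[0,0,0,1],[0,0,0,1],[0,0,0,1]]]'; python3 -c "
from h import *; st()
from scipy.spatial.transform import Rotation as R
print(R.from_euler('xyz',readout.get_state()['eef_rot'],degrees=True).as_matrix())"
```

```text
time_s: 8.55
tcp_pos: [0.6872, 0.0114, 0.4131]
eef_rot: [-144.2, 71.2, 105.7]
contact_force: [0.1, 0.0, -0.9]
gripper_width: 0.0601
8.55 [0.6872 0.0114 0.4131] [-144.2   71.2  105.7] F [ 0.1  0.  -0.9] M [-1.1  -0.17  0.01] w 60.1 J [   6.    23.3   33.3  -19.  -102.6   60.1]
time_s: 9.35
tcp_pos: [0.682, 0.0095, 0.4487]
eef_rot: [-153.4, 73.0, 138.6]
contact_force: [-0.0, 0.1, -0.9]
gripper_width: 0.0597
9.35 [0.682  0.0095 0.4487] [-153.4   73.   138.6] F [-0.   0.1 -0.9] M [-0.78 -0.64  0.04] w 59.7 J [   9.2   28.4   44.5  -14.6 -116.3   97.4]
[[-0.21925376  0.91258723  0.34512654]
 [ 0.19335186  0.38735913 -0.90142552]
 [-0.95631734 -0.13091007 -0.26138039]]
```

```bash
python3 -m handwheel '[[[0.5,0,-0.3,1],[0.5,0,-0.3,1],[0.5,0,-0.3,1],[0.5,0,-0.3,1],[0.5,0,-0.3,1],[0.5,0,-0.3,1],[0.5,0,-0.3,1],[0.5,0,-0.3,1]]]'; python3 -c "
from h import *; st()";  python3 -m handwheel '[[[1,0,0.2,0.7],[1,0,0.3,0],[1,0,0.5,0],[1,0,0.5,0]]]'; python3 -c "
from h import *; st()
from scipy.spatial.transform import Rotation as R
print(R.from_euler('xyz',readout.get_state()['eef_rot'],degrees=True).as_matrix())"
```

```text
time_s: 10.15
tcp_pos: [0.8271, 0.0078, 0.3782]
eef_rot: [-159.1, 76.5, 174.7]
contact_force: [1.4, 1.0, -0.9]
gripper_width: 0.0603
10.15 [0.8271 0.0078 0.3782] [-159.1   76.5  174.7] F [ 1.4  1.  -0.9] M [-0.13 -0.82 -0.03] w 60.3 J [  12.    49.7   71.6   -4.9 -124.8  139.5]
time_s: 10.55
tcp_pos: [0.8728, 0.0069, 0.3755]
eef_rot: [-154.1, 83.6, -176.3]
contact_force: [0.2, 0.2, 0.9]
gripper_width: 0.0596
10.55 [0.8728 0.0069 0.3755] [-154.1   83.6 -176.3] F [0.2 0.2 0.9] M [-0.1  -0.23  0.01] w 59.6 J [  12.7   50.2   71.7   -1.1 -117.9  144.7]
[[-0.11086969  0.37462539  0.92052362]
 [-0.00724422  0.92590466 -0.37768782]
 [-0.99380855 -0.04854261 -0.09994089]]
```

```bash
python3 -m handwheel '[[[1,0,0.5,0],[1,0,0.5,0],[1,0,0.5,0]]]'; python3 -c "
from h import *; st()
from scipy.spatial.transform import Rotation as R
print(R.from_euler('xyz',readout.get_state()['eef_rot'],degrees=True).as_matrix())"
```

```text
time_s: 10.85
tcp_pos: [0.905, 0.0047, 0.3903]
eef_rot: [-72.8, 89.0, -95.0]
contact_force: [0.1, 1.0, 0.0]
gripper_width: 0.0598
10.85 [0.905  0.0047 0.3903] [-72.8  89.  -95. ] F [0.1 1.  0. ] M [-0.08  0.04  0.05] w 59.8 J [  12.9   49.5   71.7    1.  -112.5  145.3]
[[-0.00145677  0.37781181  0.92588126]
 [-0.01666773  0.92574445 -0.37778221]
 [-0.99986002 -0.01598268  0.00494867]]
```

```bash
python3 -m handwheel '[[[-1,0.5,-0.2,0.5],[-1,0.5,-0.4,0.5],[-1,0.5,-0.5,0.5],[-1,0.5,-0.5,0],[-1,0.5,-0.5,0],[-1,0.5,-0.5,0],[-1,0.5,-0.5,0],[-1,0.5,-0.5,0]]]' 50; python3 -c "
from h import *; st()
from scipy.spatial.transform import Rotation as R
print(R.from_euler('xyz',readout.get_state()['eef_rot'],degrees=True).as_matrix())"
```

```text
time_s: 11.65
tcp_pos: [0.6056, 0.1557, 0.2632]
eef_rot: [7.5, 87.7, -8.6]
contact_force: [0.1, 2.3, 0.7]
gripper_width: 0.0498
11.65 [0.6056 0.1557 0.2632] [ 7.5 87.7 -8.6] F [0.1 2.3 0.7] M [ 0.08  0.12 -0.02] w 49.8 J [ 33.3  13.4  -5.3   1.7 -69.6 130.1]
[[ 0.04042468  0.27699994  0.96001921]
 [-0.00611146  0.96085515 -0.2769838 ]
 [-0.9991639   0.00532986  0.04053513]]
```

```bash
python3 -m handwheel '[[[-0.65,0.2,-0.9,0.2],[-0.6,0.2,-0.9,0],[-0.05,0,-0.8,0],[0,0,-0.4,0],[0,0,0,0]]]' 50; python3 - <<'E'
from h import *; st()
from scipy.spatial.transform import Rotation as R
print(R.from_euler('xyz',readout.get_state()['eef_rot'],degrees=True).as_matrix())
c=vision.get_calibration("wrist"); im=vision.capture("wrist"); cv2.imwrite("pics/w2.png",im)
np.save("w2.npy",np.vstack([c["pose"]]))
E
```

```text
time_s: 12.15
tcp_pos: [0.5498, 0.1765, 0.1538]
eef_rot: [25.4, 86.1, 10.7]
contact_force: [0.7, -0.8, -0.0]
gripper_width: 0.0498
12.15 [0.5498 0.1765 0.1538] [25.4 86.1 10.7] F [ 0.7 -0.8 -0. ] M [-0.23  0.27  0.03] w 49.8 J [ 38.4  12.5 -21.8   2.3 -52.2 125.5]
[[ 0.06680119  0.25274084  0.96522519]
 [ 0.01267753  0.96709295 -0.25410729]
 [-0.99768576  0.02921134  0.06139883]]
```

View pics/w2.png

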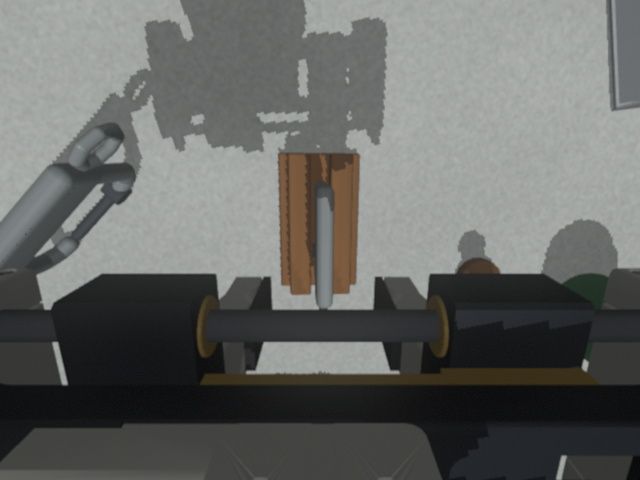

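```bash
python3 - <<'E'
from h import *
np.set_printoptions(precision=4,suppress=True)
c=vision.get_calibration("wrist"); c=dict(c); c["pose"]=np.load("w2.npy")
for p,z in (((317,186),.089),((332,186),.089),((317,304),.089),((332,304),.089),((279,153),.032),((358,153),.032),((281,284),.032),((356,284),.032)): print(p,onz("w",p,z,c))
E
```

```text
(317, 186) [0.5622 0.2229 0.089 ]
(332, 186) [0.5715 0.2204 0.089 ]
(317, 304) [0.5411 0.144  0.089 ]
(332, 304) [0.5512 0.1411 0.089 ]
(279, 153) [0.5413 0.2496 0.032 ]
(358, 153) [0.6014 0.2337 0.032 ]
(281, 284) [0.5121 0.1448 0.032 ]
(356, 284) [0.5743 0.1268 0.032 ]
```

```bash
python3 -m handwheel '[[[0.1,-0.05,-0.5,0],[0.05,0,-0.5,0],[0,0,-0.5,0],[0,0,-0.4,0],[0,0,-0.2,0],[0,0,0,0]]]' 50; python3 - <<'E'
from h import *; st()
E
```

```text
time_s: 12.8
tcp_pos: [0.5676, 0.1794, 0.085]
eef_rot: [31.4, 84.4, 16.7]
contact_force: [-0.9, -0.2, 0.8]
gripper_width: 0.05
12.8 [0.5676 0.1794 0.085 ] [31.4 84.4 16.7] F [-0.9 -0.2  0.8] M [-0.27  0.41  0.  ] w 50.0 J [ 37.7  17.5 -26.    3.  -41.3 125.5]
```

```bash
python3 -m handwheel '[[[-0.25,-0.1,-0.3,0],[-0.2,-0.05,-0.25,0]]]' 50; python3 - <<'E'
from h import *; st()
E
```

```text
time_s: 13.0
tcp_pos: [0.5532, 0.1753, 0.0671]
eef_rot: [32.5, 83.9, 17.8]
contact_force: [0.2, 0.1, -0.2]
gripper_width: 0.0498
13.0 [0.5532 0.1753 0.0671] [32.5 83.9 17.8] F [ 0.2  0.1 -0.2] M [-0.27  0.47  0.01] w 49.8 J [ 38.3  17.3 -29.5   3.5 -37.5 124.3]
```

```bash
python3 -m handwheel '[[[0,0,0,0],[0,0,0,0],[0,0,0,0],[0,0,0,0],[0,0,0,0],[0,0,0,0]]]' 0 45; python3 - <<'E'
from h import *; st()
E
```

```text
time_s: 13.6
tcp_pos: [0.5548, 0.1766, 0.0702]
eef_rot: [32.9, 83.7, 18.3]
contact_force: [-1.4, 0.6, 0.2]
gripper_width: 0.0116
13.6 [0.5548 0.1766 0.0702] [32.9 83.7 18.3] F [-1.4  0.6  0.2] M [-0.03  0.98 -0.04] w 11.6 J [ 38.4  17.1 -29.3   3.6 -37.7 124.3]
```

```bash
python3 -m handwheel '[[[0,0,0.4,0],[0,0,0.5,0],[0,0,0.7,0],[0,0,0.8,0],[0,0,0.9,0],[0,0,0.9,0],[0,0,0.9,0],[0,0,0.9,0]]]'; python3 - <<'E'
from h import *; st()
im=vision.capture("wrist"); cv2.imwrite("pics/w3.png",im)
s=vision.capture("scene"); cv2.imwrite("pics/s3.png",s); crop(s,250,60,450,210,4,'pics/s3c.png')
E
```

```text
time_s: 14.4
tcp_pos: [0.5485, 0.1727, 0.3104]
eef_rot: [30.8, 84.7, 16.0]
contact_force: [0.8, 0.3, -1.5]
gripper_width: 0.0117
14.4 [0.5485 0.1727 0.3104] [30.8 84.7 16. ] F [ 0.8  0.3 -1.5] M [-0.12  0.26 -0.01] w 11.7 J [ 38.4   5.2  -9.5   2.1 -70.3 126.3]
```

View pics/w3.png

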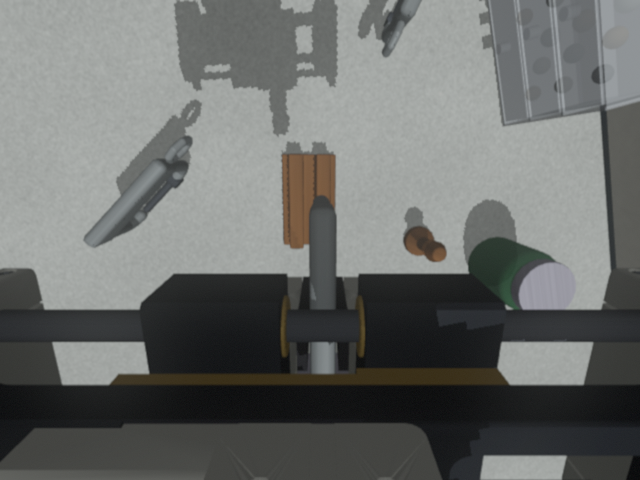

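View pics/s3.png

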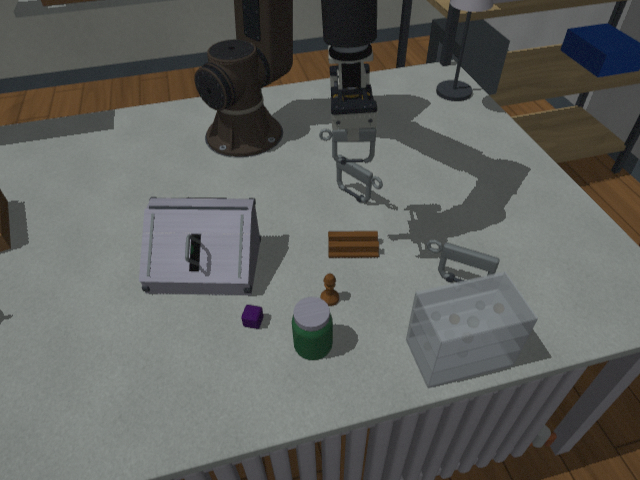

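```bash
cat >> h.py <<'E'
from scipy.spatial.transform import Rotation as Rr
def lean():
    s=st(); M=Rr.from_euler('xyz',s['eef_rot'],degrees=True).as_matrix(); x,z=M[:,0],M[:,2]
    print("lean %.1f az %.1f jaw az %.1f el %.1f"%(np.degrees(np.arccos(-x[2])),np.degrees(np.arctan2(x[1],x[0])),np.degrees(np.arctan2(z[1],z[0])),np.degrees(np.arcsin(z[2])))); return s,M
E
python3 -m handwheel '[[[1,-0.5,0.1,0.5],[1,-0.5,0.1,0.5],[1,-0.5,0.1,0],[1,-0.5,0.1,0],[1,-0.5,0.1,0],[1,-0.5,0.1,0],[1,-0.5,0.1,0],[1,-0.5,0.1,0]]]'; python3 -c "
from h import *; lean()"
```

```text
time_s: 15.3
tcp_pos: [0.8766, 0.0106, 0.3451]
eef_rot: [34.3, 84.2, 25.3]
contact_force: [0.9, 1.6, -0.4]
gripper_width: 0.0115
15.3 [0.8766 0.0106 0.3451] [34.3 84.2 25.3] F [ 0.9  1.6 -0.4] M [-0.14  0.1  -0.02] w 11.5 J [ 12.8  36.5  41.8  -1.3 -89.7 158.2]
lean 5.8 az 25.3 jaw az -9.1 el 4.8
```

```bash
python3 -m handwheel '[[[1,-0.2,0.3,0],[1,-0.2,0.3,0],[1,-0.2,0.5,0],[1,-0.2,0.5,0],[1,-0.2,0.5,0],[1,-0.2,0.5,0],[1,-0.2,0.5,0],[1,-0.2,0.5,0]]]'; python3 -c "
from h import *; lean()"
```

```text
time_s: 16.1
tcp_pos: [1.025, -0.0479, 0.3695]
eef_rot: [12.4, 74.7, 2.9]
contact_force: [0.6, 0.1, -0.2]
gripper_width: 0.0118
16.1 [ 1.025  -0.0479  0.3695] [12.4 74.7  2.9] F [ 0.6  0.1 -0.2] M [-0.22  1.08  0.  ] w 11.8 J [  8.7  51.8  71.7   1.5 -94.7 162.2]
lean 15.3 az 2.9 jaw az -9.9 el 15.0
```

```bash
python3 -m handwheel '[[[1,-0.3,0.7,0],[1,-0.3,0.7,0],[1,-0.3,0.7,0],[1,-0.3,0.7,0],[1,-0.3,0.7,0],[1,-0.3,0.7,0]]]'; python3 -c "
from h import *; lean()"
```

```text
time_s: 16.7
tcp_pos: [1.0848, -0.0994, 0.4436]
eef_rot: [7.2, 60.7, -2.6]
contact_force: [-0.0, 0.7, -1.9]
gripper_width: 0.0117
16.7 [ 1.0848 -0.0994  0.4436] [ 7.2 60.7 -2.6] F [-0.   0.7 -1.9] M [-0.1   1.94  0.03] w 11.7 J [  6.4  49.8  71.7   4.4 -82.9 164.4]
lean 29.3 az -2.6 jaw az -10.8 el 29.0
```

```bash
python3 -m handwheel '[[[1,-0.4,0.7,0],[1,-0.4,0.7,0],[1,-0.4,0.7,0],[-1,0.2,-0.3,0],[-1,0.2,-0.3,0],[-1,0.2,-0.3,0]]]'; python3 -c "
from h import *; lean()"
```

```text
time_s: 17.3
tcp_pos: [1.0272, -0.1141, 0.4508]
eef_rot: [5.8, 53.3, -4.3]
contact_force: [2.9, 0.7, 0.6]
gripper_width: 0.0114
17.3 [ 1.0272 -0.1141  0.4508] [ 5.8 53.3 -4.3] F [2.9 0.7 0.6] M [0.12 2.03 0.04] w 11.4 J [  6.7  32.5  35.1   7.9 -56.6 161. ]
lean 36.7 az -4.3 jaw az -11.5 el 36.5
```

```bash
python3 -m handwheel '[[[-1,0,-0.1,-1],[-1,0,-0.1,-1],[-1,0,-0.1,-1],[-1,0,-0.1,-1],[-1,0,-0.1,-1],[-1,0,-0.1,-1],[-1,0,-0.1,-1],[-1,0,-0.1,-1]]]'; python3 -c "
from h import *; lean()"; python3 -m handwheel '[[[-0.5,0,0,-1],[-0.5,0,0,-1],[-0.5,0,0,-1],[0,0,0,-1],[0,0,0,-1],[0,0,0,-1],[0,0,0,-1],[0,0,0,-1]]]'; python3 -c "
from h import *; lean()"
```

```text
time_s: 18.1
tcp_pos: [0.6925, -0.1117, 0.4439]
eef_rot: [8.8, 51.1, -42.7]
contact_force: [-0.4, -0.1, -1.7]
gripper_width: 0.0118
18.1 [ 0.6925 -0.1117  0.4439] [  8.8  51.1 -42.7] F [-0.4 -0.1 -1.7] M [1.63 1.91 0.08] w 11.8 J [ 21.1   2.2 -20.8  42.8 -55.9  86.1]
lean 38.9 az -42.7 jaw az -53.9 el 38.3
time_s: 18.9
tcp_pos: [0.625, -0.1084, 0.4672]
eef_rot: [14.1, 51.2, -79.3]
contact_force: [0.1, -0.2, -1.4]
gripper_width: 0.0117
18.9 [ 0.625  -0.1084  0.4672] [ 14.1  51.2 -79.3] F [ 0.1 -0.2 -1.4] M [ 2.25  0.56 -0.  ] w 11.7 J [ 27.    9.3  -8.4  37.1 -86.   52.3]
lean 38.8 az -79.3 jaw az -97.1 el 37.4
```

```bash
python3 -m handwheel '[[[0,0,-0.15,-1],[0,0,-0.15,-1],[0,0,-0.15,-1],[0,0,-0.15,-1],[0,0,-0.15,-1],[0,0,-0.15,-1],[0,0,-0.15,-1],[0,0,-0.15,-1]]]'; python3 -c "
from h import *; lean()"; python3 -m handwheel '[[[0,0,-0.15,-1],[0,0,-0.15,-1],[0,0,-0.15,-1],[0,0,-0.15,-1],[0,0,-0.15,-1],[0,0,-0.15,-1],[0,0,-0.15,-1],[0,0,-0.15,-1]]]'; python3 -c "
from h import *; lean()"
```

```text
time_s: 19.7
tcp_pos: [0.6297, -0.1039, 0.4335]
eef_rot: [18.2, 53.0, -116.8]
contact_force: [-0.8, -0.2, -1.3]
gripper_width: 0.0119
19.7 [ 0.6297 -0.1039  0.4335] [  18.2   53.  -116.8] F [-0.8 -0.2 -1.3] M [ 2.04 -0.89  0.05] w 11.9 J [  21.3   24.3   13.1   24.7 -106.5   24.8]
lean 37.0 az -116.8 jaw az -139.2 el 34.8
time_s: 20.5
tcp_pos: [0.6362, -0.1006, 0.3957]
eef_rot: [20.3, 55.8, -156.1]
contact_force: [-0.3, -0.1, -0.9]
gripper_width: 0.0117
20.5 [ 0.6362 -0.1006  0.3957] [  20.3   55.8 -156.1] F [-0.3 -0.1 -0.9] M [ 0.91 -1.83 -0.  ] w 11.7 J [  12.2   35.    33.8    7.7 -122.3   -6.5]
lean 34.2 az -156.1 jaw az 179.7 el 31.8
```

```bash
python3 -m handwheel '[[[0,0,-0.05,-0.9],[0,0,-0.05,-0.9],[0,0,-0.05,-0.8],[0,0,0,-0.6]]]'; python3 - <<'E'
from h import *; lean()
s=vision.capture("scene");t=vision.capture("top");w=vision.capture("wrist"); cv2.imwrite("pics/s4.png",s);cv2.imwrite("pics/t4.png",t);cv2.imwrite("pics/w4.png",w)
np.save("w4.npy",vision.get_calibration("wrist")["pose"])
E
```

```text
time_s: 20.9
tcp_pos: [0.6396, -0.1, 0.3943]
eef_rot: [20.5, 57.2, -172.7]
contact_force: [-0.2, -0.5, -1.6]
gripper_width: 0.0114
20.9 [ 0.6396 -0.1     0.3943] [  20.5   57.2 -172.7] F [-0.2 -0.5 -1.6] M [ 0.25 -1.96 -0.01] w 11.4 J [   8.1   36.9   41.1   -0.5 -127.   -21.5]
lean 32.8 az -172.7 jaw az 163.4 el 30.5
```

View pics/s4.png

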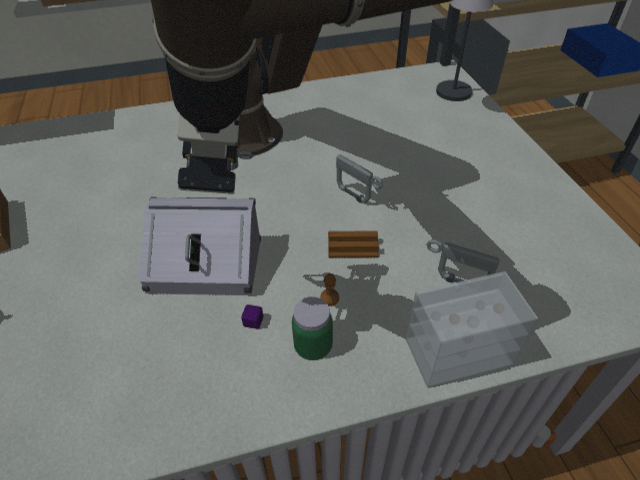

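View pics/t4.png

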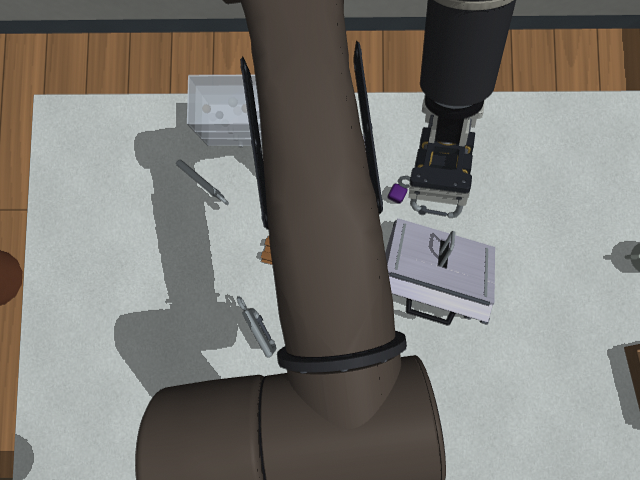

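View pics/w4.png

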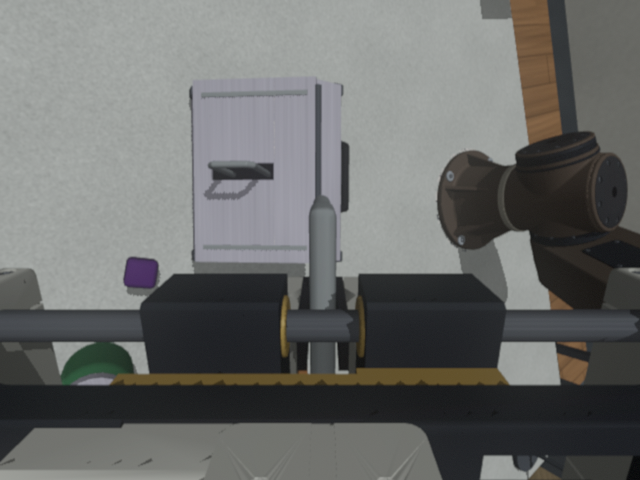

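```bash
python3 - <<'E'
from h import *
s=cv2.imread("pics/s4.png");t=cv2.imread("pics/t4.png");w=cv2.imread("pics/w4.png")
a=cv2.resize(s[220:285,165:225],None,fx=6.5,fy=6.5,interpolation=cv2.INTER_CUBIC)
b=cv2.resize(t[220:285,415:475],None,fx=6.5,fy=6.5,interpolation=cv2.INTER_CUBIC)
cv2.imwrite("pics/st4.png",np.hstack([a,b]))
crop(w,190,145,290,205,7.5,"pics/w4c.png")
E
```

```text
(no output)
```

View pics/st4.png

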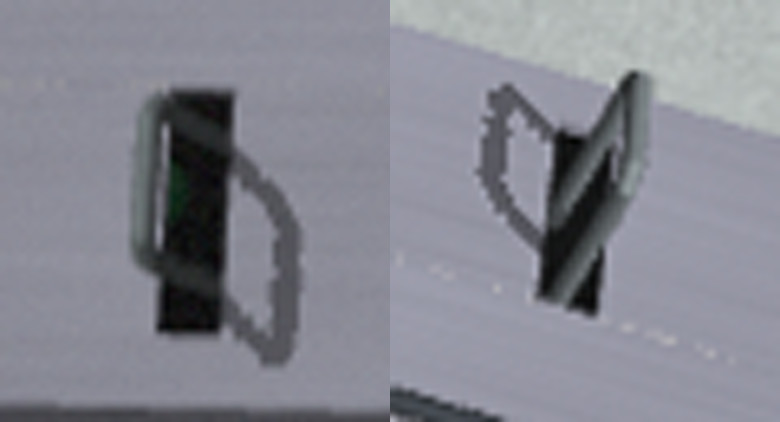

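View pics/w4c.png

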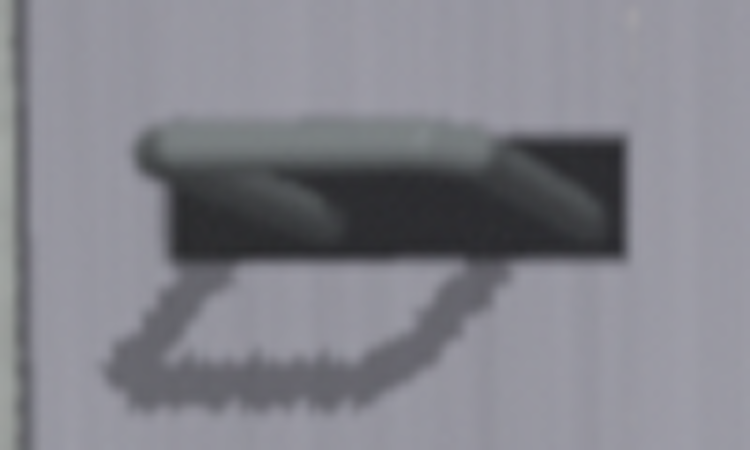

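```bash
cat >> h.py <<'E'
def multi(obs): # obs: list of (cal, px); least squares point
    A=np.zeros((3,3)); b=np.zeros(3); 
    for c,p in obs:
        o,d=ray(None,p,c); Q=np.eye(3)-np.outer(d,d); A+=Q; b+=Q@o
    P=np.linalg.solve(A,b); return P,[np.round(proj(None,P,c)-np.array(p),1) for c,p in obs]
E
python3 - <<'E'
from h import *
np.set_printoptions(precision=4,suppress=True)
cw=dict(vision.get_calibration("wrist")); cw["pose"]=np.load("w4.npy")
S,T=C["scene"],C["top"]
sp=lambda x,y:(165+x/6.5,220+y/6.5); tp=lambda x,y:(415+(x-390)/6.5,220+y/6.5); wp=lambda x,y:(190+x/7.5,145+y/7.5)
for n,a,b,c in (("front end",(143,265),(640,76),(138,150)),("rear end",(149,96),(628,196),(498,140)),("mid",(146,180),(634,136),(318,145))):
    print(n,tri(sp(*a),tp(*b)), multi([(S,sp(*a)),(T,tp(*b)),(cw,wp(*c))]))
print("case nominal bar z check; lid edge from s4/t4")
s,M=lean()
E
```

```text
front end (array([ 0.6016, -0.1974,  0.1158]), np.float64(0.004497145619563284)) (array([ 0.6019, -0.1964,  0.1162]), [array([-0.7, -0.2]), array([-1.5, -0.2]), array([-0.3, -1.6])])
rear end (array([ 0.5583, -0.1851,  0.1469]), np.float64(0.0028727695215060253)) (array([ 0.5576, -0.184 ,  0.1477]), [array([-0.3, -0.6]), array([-1.1,  0.2]), array([-1.7, -1.3])])
mid (array([ 0.5796, -0.1913,  0.1311]), np.float64(0.003679076622604601)) (array([ 0.5794, -0.1902,  0.1316]), [array([-0.5, -0.4]), array([-1.3, -0. ]), array([-1. , -1.5])])
case nominal bar z check; lid edge from s4/t4
21.05 [ 0.6393 -0.1005  0.3946] [  20.5   57.2 -172.5] F [-0.4 -0.3 -0.4] M [ 0.28 -1.95  0.05] w 11.6 J [   8.1   36.9   41.    -0.4 -127.   -21.2]
lean 32.8 az -172.5 jaw az 163.5 el 30.5
```

```bash
python3 - <<'E'
from h import *
np.set_printoptions(precision=4,suppress=True)
cw=dict(vision.get_calibration("wrist")); cw["pose"]=np.load("w4.npy")
s=readout.get_state(); M=Rr.from_euler('xyz',s['eef_rot'],degrees=True).as_matrix(); P=s["tcp_pos"]
print(M)
t=cv2.imread("pics/t4.png"); w=cv2.imread("pics/w4.png")
t2=cv2.resize(t[150:250,370:510],None,fx=5.5,fy=5.5,interpolation=cv2.INTER_CUBIC)
for y,z in ((-43,79),(43,79),(43,51),(-43,51),(38,5),(-38,5),(22,5),(-20,5),(12,5),(12,40)):
    X=P+M@np.array([.060-z/1000,.0025+y/1000,0]); a=proj("top",X); b=proj(None,X,cw)
    print(y,z,X,a,b)
    q=((a-[370,150])*5.5).astype(int); cv2.circle(t2,tuple(int(v) for v in q),3,(0,0,255),-1)
    cv2.circle(w,tuple(int(v) for v in b),3,(0,0,255),-1)
cv2.imwrite("pics/t4h.png",t2); cv2.imwrite("pics/w4h.png",w[150:400])
E
```

```text
[[-0.5372 -0.1693 -0.8263]
 [-0.0709 -0.9671  0.2442]
 [-0.8405  0.1898  0.5075]]
-43 79 [ 0.6563 -0.06    0.4029] [413.167  178.5856] [321.4473 387.6955]
43 79 [ 0.6418 -0.1432  0.4192] [468.5669 185.3137] [321.3503 207.4763]
43 51 [ 0.6267 -0.1452  0.3957] [465.6188 197.5903] [321.4601 196.871 ]
-43 51 [ 0.6413 -0.062   0.3794] [411.9686 190.7522] [321.5301 352.9717]
38 5 [ 0.6029 -0.1436  0.3561] [458.1185 215.7715] [321.5828 193.486 ]
-38 5 [ 0.6157 -0.0701  0.3417] [413.0468 209.6149] [321.6226 306.437 ]
22 5 [ 0.6056 -0.1281  0.3531] [448.4657 214.453 ] [321.5918 219.0261]
-20 5 [ 0.6127 -0.0875  0.3451] [423.5455 211.049 ] [321.6138 281.5061]
12 5 [ 0.6073 -0.1184  0.3512] [442.4778 213.6351] [321.5973 234.4827]
12 40 [ 0.6261 -0.116   0.3806] [445.0948 199.6888] [321.5184 251.2627]
```

View pics/t4h.png

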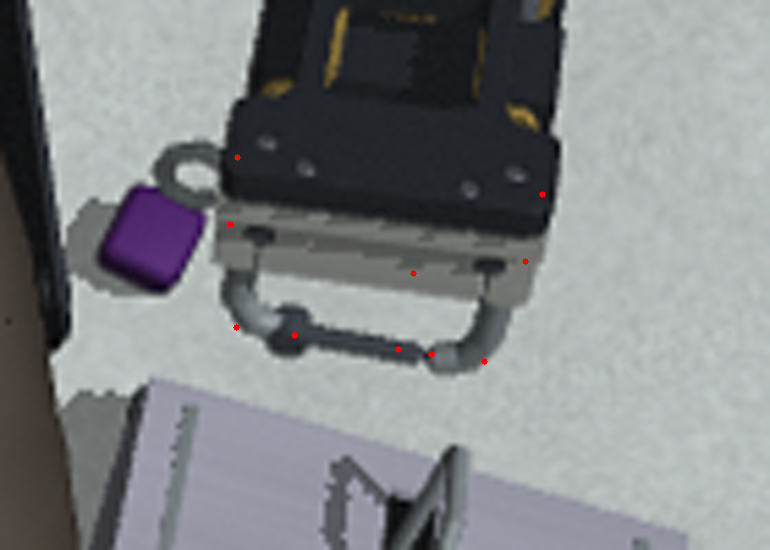

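View pics/w4h.png

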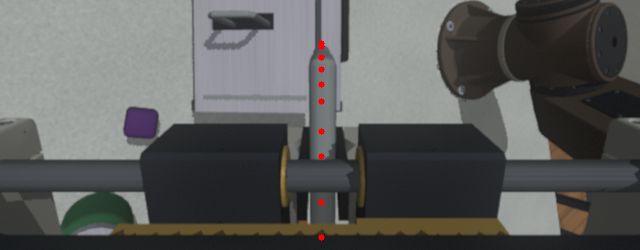

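```bash
cat >> h.py <<'E'
B=np.array([.5795,-.1905,.1335])
def plan(zs=(-25,-10,0,20,40),B=B,y=12):
    s,M=lean(); P=s["tcp_pos"]
    off=M.T@(B-P); print("bar in hook frame: x %.1f y %.1f z %.1f mm"%(off[2]*1e3,off[1]*1e3-2.5,60-off[0]*1e3))
    u=np.array([np.cos(np.radians(35))*np.cos(np.radians(164)),np.cos(np.radians(35))*np.sin(np.radians(164)),np.sin(np.radians(35))])
    print("hook normal vs bar deg %.1f; axis pos %.1f"%(np.degrees(np.arccos(abs(M[:,2]@u))),-(u@(B-P-M@np.array([(60-off[0]*0-60)/1e3,0,0])))*1e3 if False else 0))
    for z in zs:
        T=B-M@np.array([.060-z/1000,.0025+y/1000,0]); d=(T-P); print(z,np.round(T,4),"units",np.round(d/.04,2))
    return M
E
python3 -c "
from h import *; plan()"
```

```text
21.05 [ 0.6393 -0.1005  0.3946] [  20.5   57.2 -172.5] F [-0.4 -0.3 -0.4] M [ 0.28 -1.95  0.05] w 11.6 J [   8.1   36.9   41.    -0.4 -127.   -21.2]
lean 32.8 az -172.5 jaw az 163.5 el 30.5
bar in hook frame: x -105.1 y 45.1 z -198.0 mm
hook normal vs bar deg 4.5; axis pos 0.0
-25 [ 0.6276 -0.1704  0.2022] units [-0.29 -1.75 -4.81]
-10 [ 0.6196 -0.1715  0.1896] units [-0.49 -1.77 -5.13]
0 [ 0.6142 -0.1722  0.1812] units [-0.63 -1.79 -5.34]
20 [ 0.6034 -0.1736  0.1644] units [-0.9  -1.83 -5.76]
40 [ 0.5927 -0.1751  0.1476] units [-1.16 -1.86 -6.18]
```

```bash
python3 -m handwheel '[[[0,-0.35,-0.8,0],[0,-0.35,-0.8,0],[0,-0.35,-0.8,0],[0,-0.35,-0.8,0],[0,-0.2,-0.5,0]]]'; python3 -c "
from h import *; plan()"
```

```text
time_s: 21.55
tcp_pos: [0.6421, -0.1633, 0.2494]
eef_rot: [20.7, 58.6, -171.3]
contact_force: [0.9, 1.2, -2.3]
gripper_width: 0.0113
21.55 [ 0.6421 -0.1633  0.2494] [  20.7   58.6 -171.3] F [ 0.9  1.2 -2.3] M [ 0.35 -1.84 -0.07] w 11.3 J [   4.    38.3   24.9    2.6 -107.9  -15.9]
lean 31.4 az -171.3 jaw az 164.8 el 29.2
bar in hook frame: x -10.1 y 12.4 z -73.3 mm
hook normal vs bar deg 5.8; axis pos 0.0
-25 [ 0.6256 -0.1697  0.2034] units [-0.41 -0.16 -1.15]
-10 [ 0.6179 -0.1709  0.1906] units [-0.61 -0.19 -1.47]
0 [ 0.6127 -0.1717  0.182 ] units [-0.73 -0.21 -1.68]
20 [ 0.6024 -0.1733  0.165 ] units [-0.99 -0.25 -2.11]
40 [ 0.5921 -0.1749  0.1479] units [-1.25 -0.29 -2.54]
```

```bash
python3 -m handwheel '[[[-0.3,-0.1,-0.65,0],[-0.3,-0.1,-0.65,0]]]'; python3 -c "
from h import *; plan()
s=vision.capture('scene');t=vision.capture('top');
a=cv2.resize(s[160:270,130:270],None,fx=2.7,fy=2.7,interpolation=cv2.INTER_CUBIC)
b=cv2.resize(t[180:290,380:520],None,fx=2.7,fy=2.7,interpolation=cv2.INTER_CUBIC)
cv2.imwrite('pics/st5.png',np.hstack([a,b]))"
```

```text
time_s: 21.75
tcp_pos: [0.6194, -0.1716, 0.1963]
eef_rot: [20.8, 58.9, -170.9]
contact_force: [0.9, -0.4, -1.3]
gripper_width: 0.0117
21.75 [ 0.6194 -0.1716  0.1963] [  20.8   58.9 -170.9] F [ 0.9 -0.4 -1.3] M [ 0.4  -1.83 -0.01] w 11.7 J [   3.6   37.4   16.4    2.9 -100.   -15.6]
lean 31.1 az -170.9 jaw az 165.2 el 28.9
bar in hook frame: x -0.8 y 10.4 z -15.6 mm
hook normal vs bar deg 6.2; axis pos 0.0
-25 [ 0.6251 -0.1695  0.2036] units [0.14 0.05 0.18]
-10 [ 0.6174 -0.1707  0.1908] units [-0.05  0.02 -0.14]
0 [ 0.6123 -0.1715  0.1822] units [-0.18  0.   -0.35]
20 [ 0.6021 -0.1731  0.1651] units [-0.43 -0.04 -0.78]
40 [ 0.5919 -0.1748  0.148 ] units [-0.69 -0.08 -1.21]
```

View pics/st5.png

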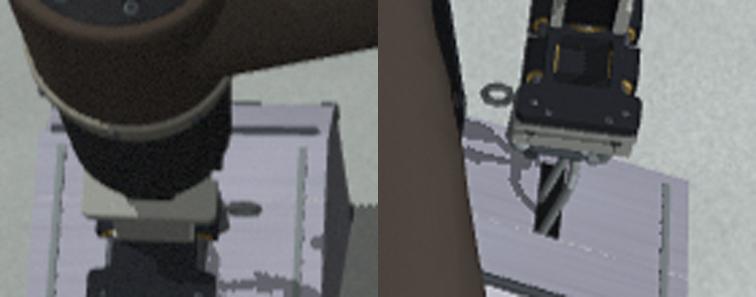

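```bash
python3 -c "
from h import *
t=vision.capture('top'); w=vision.capture('wrist'); s,M=lean(); cw=vision.get_calibration('wrist')
b=cv2.resize(t[215:265,425:485],None,fx=9,fy=9,interpolation=cv2.INTER_CUBIC)
P=s['tcp_pos']
for y,z in ((22,5),(-20,5),(12,5),(38,5)):
    a=(proj('top',P+M@np.array([.060-z/1000,.0025+y/1000,0]))-[425,215])*9; cv2.circle(b,tuple(int(v) for v in a),4,(0,0,255),1)
u=np.array([np.cos(np.radians(35))*np.cos(np.radians(164)),np.cos(np.radians(35))*np.sin(np.radians(164)),np.sin(np.radians(35))])
for k in (-.025,0,.025):
    a=(proj('top',B+k*u)-[425,215])*9; cv2.circle(b,tuple(int(v) for v in a),4,(255,0,0),1)
    q=proj(None,B+k*u,cw); cv2.circle(w,tuple(int(v) for v in q),2,(255,0,0),-1)
cv2.imwrite('pics/t6.png',b); cv2.imwrite('pics/w6.png',w)"
```

```text
21.95 [ 0.6198 -0.1716  0.1981] [  20.9   58.8 -170.9] F [ 0.1 -0.   0. ] M [ 0.34 -1.87  0.01] w 11.8 J [   3.6   37.4   16.7    2.9 -100.3  -15.6]
lean 31.2 az -170.9 jaw az 165.1 el 28.9
```

View pics/t6.png

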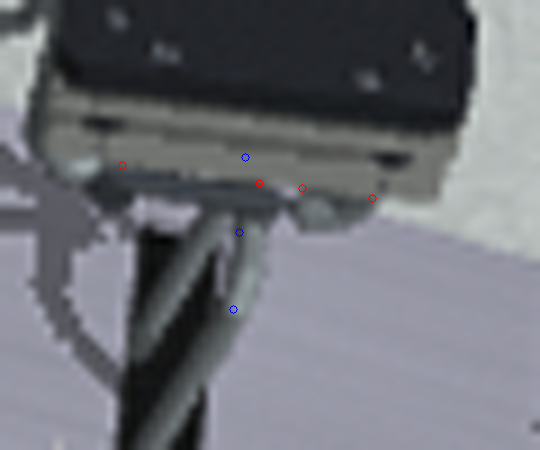

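View pics/w6.png

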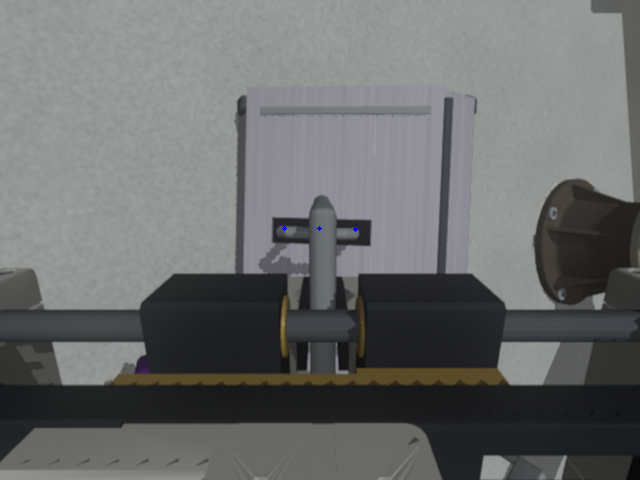

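```bash
python3 -c "
from h import *
t=vision.capture('top'); w=vision.capture('wrist'); s,M=lean(); cv2.imwrite('pics/t7.png',t); cv2.imwrite('pics/w7.png',w)
np.savez('p7.npz',P=s['tcp_pos'],M=M,cw=vision.get_calibration('wrist')['pose'])
crop(t,425,222,475,262,14,'pics/t7c.png'); crop(w,260,180,390,280,6,'pics/w7c.png')"
```

```text
22.05 [ 0.6207 -0.1715  0.1989] [  20.9   59.  -170.9] F [-0.1 -0.  -0.5] M [ 0.41 -1.9   0.06] w 11.7 J [   3.6   37.4   16.8    2.9 -100.3  -15.7]
lean 31.0 az -170.9 jaw az 165.1 el 28.8
```

View pics/t7c.png

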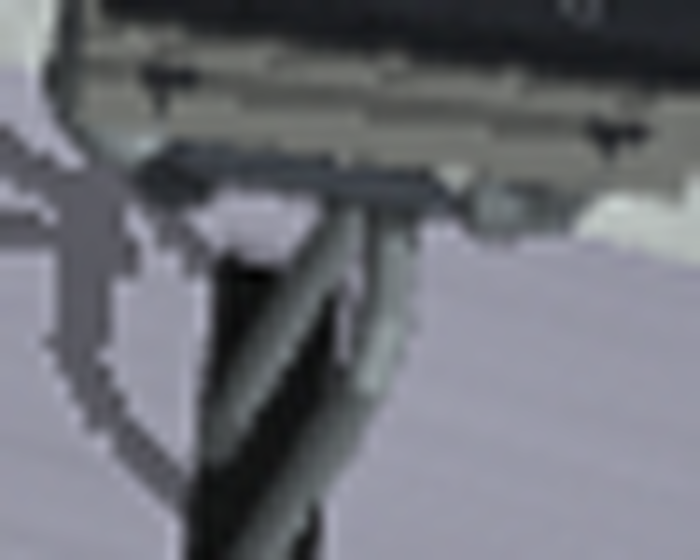

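View pics/w7c.png

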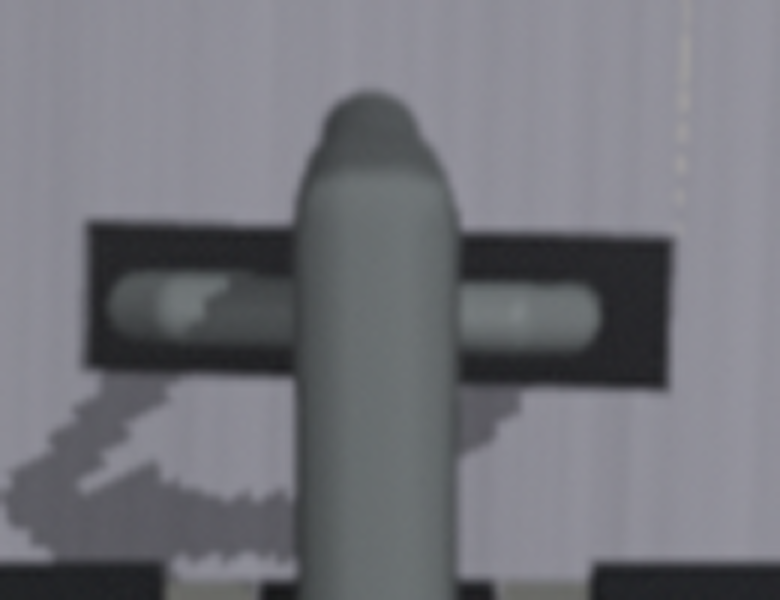

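```bash
python3 -c "
from h import *
np.set_printoptions(precision=2,suppress=True)
d=np.load('p7.npz'); P,M=d['P'],d['M']; cw=dict(vision.get_calibration('wrist')); cw['pose']=d['cw']
px=lambda q:(np.array(q)-[425,222])*14
for y,z in ((22,5),(-20,5)): print('hook',y,px(proj('top',P+M@np.array([.060-z/1000,.0025+y/1000,0]))))
u=np.array([np.cos(np.radians(35))*np.cos(np.radians(164)),np.cos(np.radians(35))*np.sin(np.radians(164)),np.sin(np.radians(35))])
for k in (-.02,0,.01,.02,.029): print('bar',k,px(proj('top',B+k*u)), proj(None,B+k*u,cw))
off=M.T@(B-P); print('B hook y z',off[1]*1e3-2.5,60-off[0]*1e3)
o,dd=ray(None,(319,232.5),cw); 
for zz in (-25,-20,-15):
    o2=M.T@(o-P); d2=M.T@dd; t=((60-zz)/1e3-o2[0])/d2[0]; X=o2+t*d2; print('wrist ray at hook z',zz,'-> y',X[1]*1e3-2.5,'x',X[2]*1e3)
# top relative
def toy(pxl,zz,sh):
    o,dd=ray('top',np.array(pxl)/14+[425,222]-sh); o2=M.T@(o-P); d2=M.T@dd; t=((60-zz)/1e3-o2[0])/d2[0]; X=o2+t*d2; return X[1]*1e3-2.5,X[2]*1e3
g=px(proj('top',P+M@np.array([.055,.0025+.022,0])))
sh=(np.array([455,195])-g)/14; print('shift px',sh)
for zz in (-25,-20,-15):
    # bar centre line points: intersect where x=0
    (a,xa),(b,xb)=toy((395,230),zz,sh),toy((385,330),zz,sh); print(zz,(a,xa),(b,xb))
"
```

```text
hook 22 [471.28 189.01]
hook -20 [190.73 152.24]
bar -0.02 [379.95 170.41] [292.19 227.65]
bar 0 [372.39 263.23] [320.36 228.2 ]
bar 0.01 [368.54 310.55] [334.62 228.47]
bar 0.02 [364.64 358.49] [349.01 228.75]
bar 0.029 [361.08 402.17] [362.07 229.  ]
B hook y z 10.272914013079314 -18.57118027174728
wrist ray at hook z -25 -> y 5.492485856587267 x -1.9398115004324423
wrist ray at hook z -20 -> y 6.79262393400132 x -1.8947625821283751
wrist ray at hook z -15 -> y 8.092762011415388 x -1.8497136638243081
shift px [-1.16  0.43]
-25 (np.float64(16.026318225626824), np.float64(-14.304147426893344)) (np.float64(16.006247356469522), np.float64(5.287463632396405))
-20 (np.float64(15.639347779023733), np.float64(-10.568405273063576)) (np.float64(15.619399306623858), np.float64(8.903731654467673))
-15 (np.float64(15.252377332420647), np.float64(-6.832663119233806)) (np.float64(15.23255125677818), np.float64(12.519999676539161))
```

```bash
python3 -m handwheel '[[[-0.2,-0.02,-0.33,0],[-0.2,-0.02,-0.33,0]]]'; python3 -c "
from h import *; plan((20,30,40,44))"
```

```text
time_s: 22.25
tcp_pos: [0.6088, -0.1728, 0.1765]
eef_rot: [21.2, 59.5, -170.4]
contact_force: [1.6, -0.0, 1.3]
gripper_width: 0.0112
22.25 [ 0.6088 -0.1728  0.1765] [  21.2   59.5 -170.4] F [ 1.6 -0.   1.3] M [ 0.1  -1.81  0.11] w 11.2 J [  3.7  36.7  12.8   3.  -96.4 -15.8]
lean 30.5 az -170.4 jaw az 165.3 el 28.2
bar in hook frame: x 0.7 y 11.3 z 6.7 mm
hook normal vs bar deg 6.9; axis pos 0.0
20 [ 0.6017 -0.173   0.1653] units [-0.18 -0.01 -0.28]
30 [ 0.5967 -0.1739  0.1567] units [-0.3  -0.03 -0.5 ]
40 [ 0.5917 -0.1747  0.1481] units [-0.43 -0.05 -0.71]
44 [ 0.5897 -0.1751  0.1446] units [-0.48 -0.06 -0.8 ]
```

```bash
python3 -m handwheel '[[[-0.18,0,-0.28,0],[-0.18,0,-0.28,0]]]'; python3 -c "
from h import *; plan((30,40,44))
cv2.imwrite('pics/w8.png',vision.capture('wrist')); t=vision.capture('top');crop(t,405,200,495,270,8,'pics/t8c.png')"
```

```text
time_s: 22.45
tcp_pos: [0.5978, -0.1724, 0.1571]
eef_rot: [21.5, 60.0, -170.0]
contact_force: [0.1, -1.4, -1.0]
gripper_width: 0.0115
22.45 [ 0.5978 -0.1724  0.1571] [  21.5   60.  -170. ] F [ 0.1 -1.4 -1. ] M [-0.11 -1.67  0.2 ] w 11.5 J [  3.8  36.1   9.3   3.1 -93.  -16. ]
lean 30.0 az -170.0 jaw az 165.6 el 27.7
bar in hook frame: x 0.8 y 13.5 z 29.0 mm
hook normal vs bar deg 7.4; axis pos 0.0
30 [ 0.5964 -0.1738  0.1568] units [-0.03 -0.04 -0.01]
40 [ 0.5915 -0.1747  0.1482] units [-0.16 -0.06 -0.22]
44 [ 0.5896 -0.175   0.1447] units [-0.21 -0.07 -0.31]
```

View pics/t8c.png

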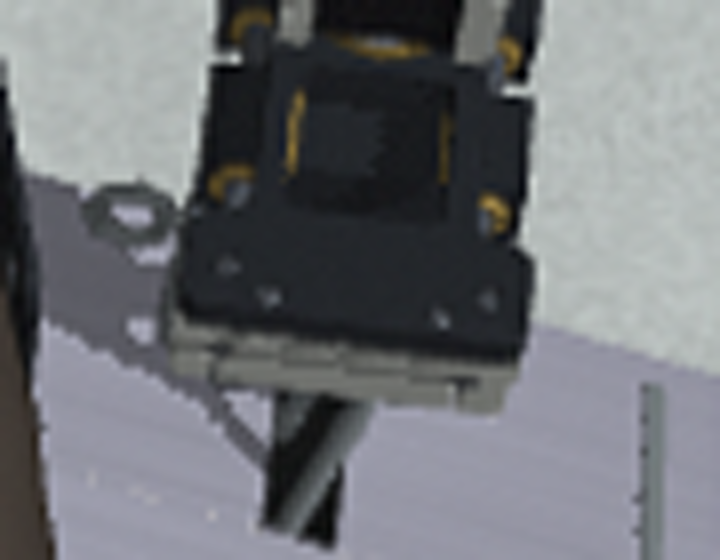

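View pics/w8.png

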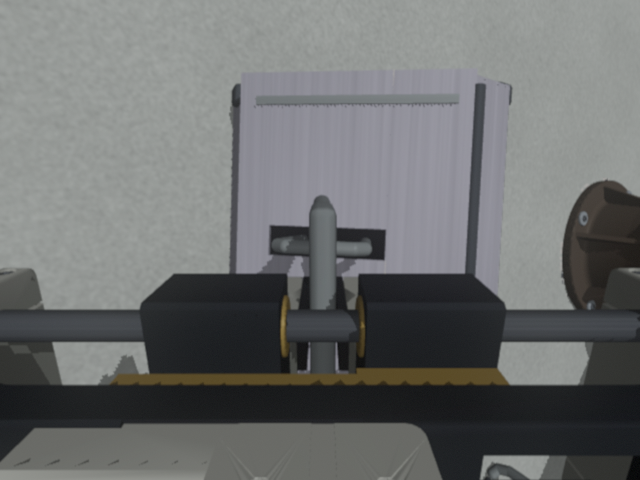

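```bash
python3 -m handwheel '[[[-0.12,-0.04,-0.18,0],[-0.12,-0.02,-0.18,0]]]'; python3 -c "
from h import *; plan((40,44))"
```

```text
time_s: 22.75
tcp_pos: [0.5913, -0.1745, 0.1464]
eef_rot: [21.8, 60.4, -169.6]
contact_force: [12.0, 18.8, 38.2]
gripper_width: 0.0115
22.75 [ 0.5913 -0.1745  0.1464] [  21.8   60.4 -169.6] F [12.  18.8 38.2] M [ 4.57  1.96 -2.97] w 11.5 J [  3.8  35.8   7.2   3.3 -90.9 -16. ]
lean 29.6 az -169.6 jaw az 165.7 el 27.3
bar in hook frame: x 0.7 y 12.5 z 41.6 mm
hook normal vs bar deg 7.8; axis pos 0.0
40 [ 0.5914 -0.1746  0.1482] units [ 0.   -0.    0.05]
44 [ 0.5894 -0.175   0.1447] units [-0.05 -0.01 -0.04]
```

```bash
python3 -c "
from h import *
s,M=lean(); print('tool frame F',M.T@s['contact_force'],'M',M.T@s['moment'])"; python3 -m handwheel '[[[0.06,0,0.1,0],[0.06,0,0.1,0]]]'; python3 -c "
from h import *; s,M=lean(); plan((40,)); print('tool frame F',M.T@s['contact_force'])"
```

```text
22.75 [ 0.5913 -0.1745  0.1464] [  21.8   60.4 -169.6] F [12.  18.8 38.2] M [ 4.57  1.96 -2.97] w 11.5 J [  3.8  35.8   7.2   3.3 -90.9 -16. ]
lean 29.6 az -169.6 jaw az 165.7 el 27.3
tool frame F [-40.72627001 -13.10314083  11.32147787] M [ 0.18577919 -3.12984977 -4.87503862]
time_s: 22.95
tcp_pos: [0.5973, -0.1741, 0.1563]
eef_rot: [21.9, 60.6, -169.4]
contact_force: [0.8, 0.8, -0.5]
gripper_width: 0.0118
22.95 [ 0.5973 -0.1741  0.1563] [  21.9   60.6 -169.4] F [ 0.8  0.8 -0.5] M [ 0.35 -1.77  0.01] w 11.8 J [  3.8  35.7   8.6   3.3 -92.1 -15.9]
lean 29.4 az -169.4 jaw az 165.8 el 27.1
22.95 [ 0.5973 -0.1741  0.1563] [  21.9   60.6 -169.4] F [ 0.8  0.8 -0.5] M [ 0.35 -1.77  0.01] w 11.8 J [  3.8  35.7   8.6   3.3 -92.1 -15.9]
lean 29.4 az -169.4 jaw az 165.8 el 27.1
bar in hook frame: x 1.4 y 11.9 z 30.0 mm
hook normal vs bar deg 8.0; axis pos 0.0
40 [ 0.5913 -0.1746  0.1483] units [-0.15 -0.01 -0.2 ]
tool frame F [-0.07534304 -0.96776163 -0.76785917]
```

```bash
python3 -m handwheel '[[[0.1,0.02,0.17,0],[0.1,0.02,0.17,0]]]'; python3 -c "
from h import *; s,M=lean(); plan((40,)); print('tool frame F',M.T@s['contact_force'])
cv2.imwrite('pics/w9.png',vision.capture('wrist')); t=vision.capture('top');crop(t,405,200,495,270,8,'pics/t9c.png')"
```

```text
time_s: 23.15
tcp_pos: [0.6056, -0.1727, 0.1705]
eef_rot: [21.8, 60.5, -169.5]
contact_force: [0.5, 0.6, -2.0]
gripper_width: 0.0119
23.15 [ 0.6056 -0.1727  0.1705] [  21.8   60.5 -169.5] F [ 0.5  0.6 -2. ] M [ 0.39 -1.8   0.02] w 11.9 J [  3.9  35.9  10.8   3.3 -94.2 -15.8]
lean 29.5 az -169.5 jaw az 165.8 el 27.2
23.15 [ 0.6056 -0.1727  0.1705] [  21.8   60.5 -169.5] F [ 0.5  0.6 -2. ] M [ 0.39 -1.8   0.02] w 11.9 J [  3.9  35.9  10.8   3.3 -94.2 -15.8]
lean 29.5 az -169.5 jaw az 165.8 el 27.2
bar in hook frame: x 1.7 y 11.9 z 13.6 mm
hook normal vs bar deg 8.0; axis pos 0.0
40 [ 0.5913 -0.1746  0.1483] units [-0.36 -0.05 -0.56]
tool frame F [ 1.40301568 -1.03109627 -1.21582883]
```

View pics/t9c.png

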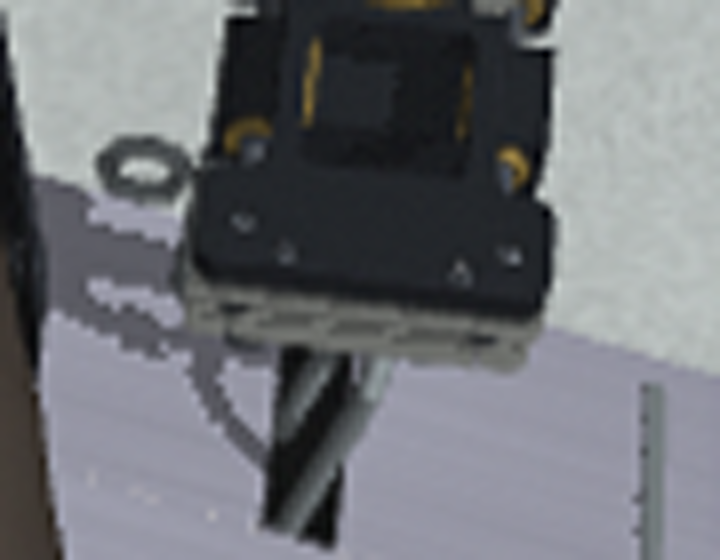

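```bash
python3 -m handwheel '[[[0.1,0.02,0.15,0]]]'; python3 -c "
from h import *; s,M=lean(); plan((40,)); print('tool frame F',M.T@s['contact_force'])"
```

```text
time_s: 23.35
tcp_pos: [0.6097, -0.1719, 0.1762]
eef_rot: [21.8, 60.5, -169.5]
contact_force: [0.4, 0.0, -1.3]
gripper_width: 0.0116
23.35 [ 0.6097 -0.1719  0.1762] [  21.8   60.5 -169.5] F [ 0.4  0.  -1.3] M [ 0.38 -1.74  0.04] w 11.6 J [  3.9  36.1  11.9   3.2 -95.1 -15.8]
lean 29.5 az -169.5 jaw az 165.8 el 27.2
23.35 [ 0.6097 -0.1719  0.1762] [  21.8   60.5 -169.5] F [ 0.4  0.  -1.3] M [ 0.38 -1.74  0.04] w 11.6 J [  3.9  36.1  11.9   3.2 -95.1 -15.8]
lean 29.5 az -169.5 jaw az 165.8 el 27.2
bar in hook frame: x 2.4 y 12.3 z 6.6 mm
hook normal vs bar deg 8.0; axis pos 0.0
40 [ 0.5913 -0.1746  0.1483] units [-0.46 -0.07 -0.7 ]
tool frame F [ 0.95803949 -0.30759168 -0.94141484]
```

```bash
python3 -m handwheel '[[[0.08,0.02,0.13,0]]]'; python3 -c "
from h import *; s,M=lean(); plan((40,)); print('tool frame F',M.T@s['contact_force'])
cv2.imwrite('pics/w10.png',vision.capture('wrist')); t=vision.capture('top');crop(t,425,215,475,255,14,'pics/t10c.png')"
```

```text
time_s: 23.45
tcp_pos: [0.6107, -0.1712, 0.1789]
eef_rot: [21.5, 60.2, -169.9]
contact_force: [-11.5, -12.0, -30.7]
gripper_width: 0.0118
23.45 [ 0.6107 -0.1712  0.1789] [  21.5   60.2 -169.9] F [-11.5 -12.  -30.7] M [-2.54 -3.75  1.91] w 11.8 J [  3.9  36.3  12.6   3.1 -95.9 -15.8]
lean 29.8 az -169.9 jaw az 165.7 el 27.5
23.45 [ 0.6107 -0.1712  0.1789] [  21.5   60.2 -169.9] F [-11.5 -12.  -30.7] M [-2.54 -3.75  1.91] w 11.8 J [  3.9  36.3  12.6   3.1 -95.9 -15.8]
lean 29.8 az -169.9 jaw az 165.7 el 27.5
bar in hook frame: x 1.6 y 12.7 z 3.7 mm
hook normal vs bar deg 7.6; axis pos 0.0
40 [ 0.5915 -0.1747  0.1482] units [-0.48 -0.09 -0.77]
tool frame F [33.32650772  7.78541397 -6.99078127]
```

View pics/t10c.png

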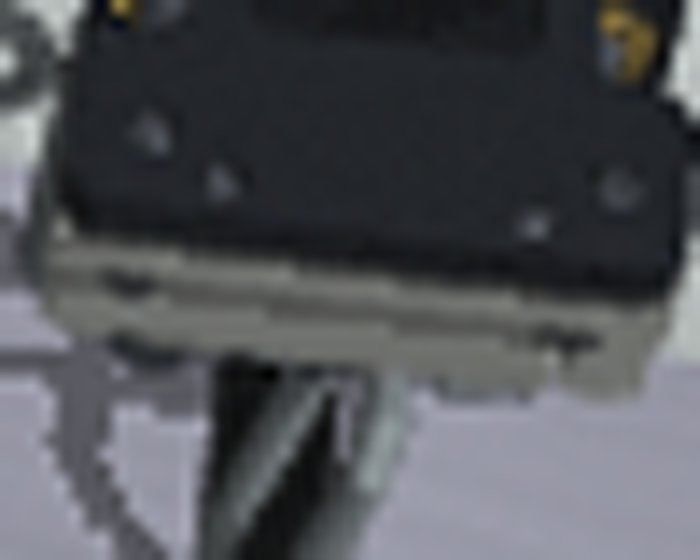

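View pics/w10.png

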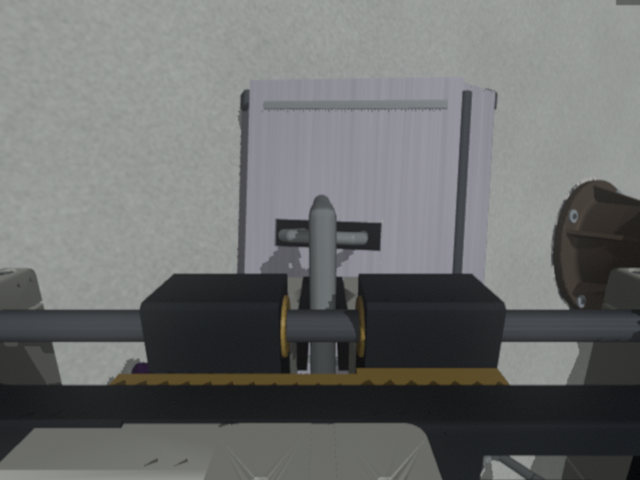

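Latched: at about 7 mm the hook slides freely on the bar, and pulling further meets a hard 33 N stop, so the bar is behind the shut gate. I'll ease the hook back down and release it.

```bash
python3 -m handwheel '[[[-0.18,-0.03,-0.3,0],[-0.18,-0.04,-0.28,0]]]'; python3 -c "
from h import *; s,M=lean(); plan((36,40,)); print('tool frame F',M.T@s['contact_force'])"
```

```text
time_s: 23.75
tcp_pos: [0.5964, -0.175, 0.1535]
eef_rot: [21.5, 60.1, -169.9]
contact_force: [1.0, -0.2, -1.3]
gripper_width: 0.0115
23.75 [ 0.5964 -0.175   0.1535] [  21.5   60.1 -169.9] F [ 1.  -0.2 -1.3] M [ 0.32 -1.72  0.04] w 11.5 J [  3.6  36.2   8.8   3.2 -92.4 -15.8]
lean 29.9 az -169.9 jaw az 165.6 el 27.7
23.75 [ 0.5964 -0.175   0.1535] [  21.5   60.1 -169.9] F [ 1.  -0.2 -1.3] M [ 0.32 -1.72  0.04] w 11.5 J [  3.6  36.2   8.8   3.2 -92.4 -15.8]
lean 29.9 az -169.9 jaw az 165.6 el 27.7
bar in hook frame: x 1.8 y 11.4 z 33.0 mm
hook normal vs bar deg 7.5; axis pos 0.0
36 [ 0.5935 -0.1743  0.1516] units [-0.07  0.02 -0.05]
40 [ 0.5915 -0.1747  0.1482] units [-0.12  0.01 -0.13]
tool frame F [ 0.61824786 -0.1466003  -1.52024765]
```

```bash
python3 -m handwheel '[[[0,0,0,0],[0,0,0,0],[0,0,0,0],[0,0,0,0],[0,0,0,0]]]' 50; python3 -c "
from h import *; s,M=lean()
t=vision.capture('top');crop(t,405,200,495,270,8,'pics/t11c.png'); cv2.imwrite('pics/w11.png',vision.capture('wrist'))"
```

```text
time_s: 24.25
tcp_pos: [0.5974, -0.1753, 0.1549]
eef_rot: [21.6, 60.0, -169.8]
contact_force: [-0.3, 0.3, -0.6]
gripper_width: 0.0456
24.25 [ 0.5974 -0.1753  0.1549] [  21.6   60.  -169.8] F [-0.3  0.3 -0.6] M [ 0.3  -1.73  0.01] w 45.6 J [  3.6  36.2   9.    3.3 -92.6 -15.8]
lean 30.0 az -169.8 jaw az 165.6 el 27.7
```

View pics/w11.png

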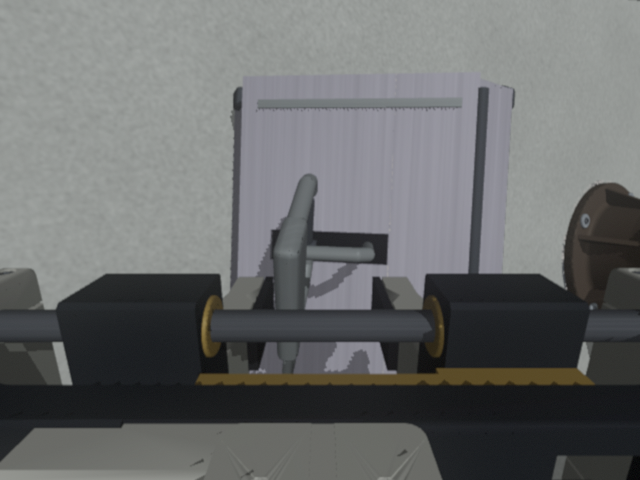

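```bash
python3 -m handwheel '[[[0.15,0.02,0.26,0],[0.25,0.04,0.43,0],[0.35,0.05,0.6,0],[0.45,0.05,0.75,0],[0.45,0.05,0.8,0],[0.2,0,0.9,0]]]' 70; python3 -c "
from h import *; s,M=lean()
t=vision.capture('top'); w=vision.capture('wrist'); cv2.imwrite('pics/w12.png',w); cv2.imwrite('pics/t12.png',t);cv2.imwrite('pics/s12.png',vision.capture('scene'))"
```

```text
time_s: 24.95
tcp_pos: [0.6713, -0.1661, 0.31]
eef_rot: [21.5, 59.6, -170.0]
contact_force: [-0.0, -0.2, -0.8]
gripper_width: 0.0698
24.95 [ 0.6713 -0.1661  0.31  ] [  21.5   59.6 -170. ] F [-0.  -0.2 -0.8] M [ 0.31 -1.74 -0.03] w 69.8 J [   3.9   39.9   35.4    3.4 -115.8  -14.7]
lean 30.4 az -170.0 jaw az 165.5 el 28.1
```

View pics/w12.png

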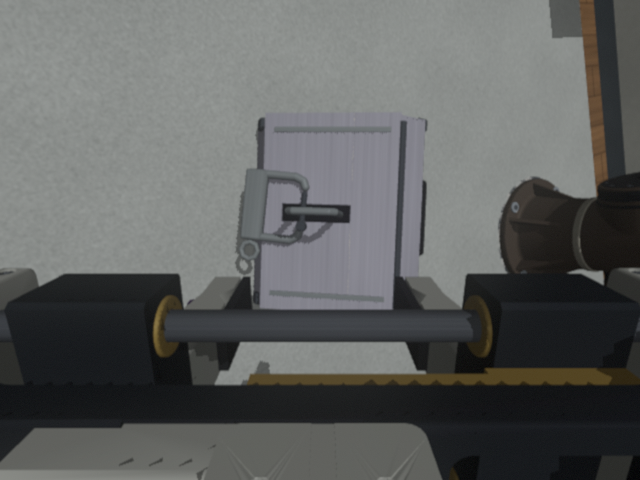

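View pics/s12.png

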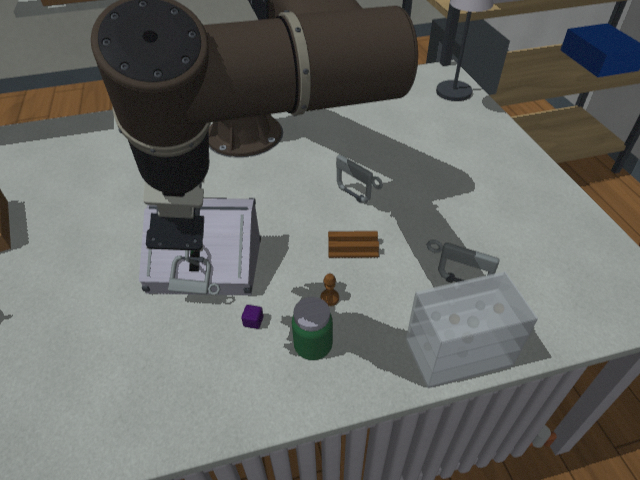

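View pics/t12.png

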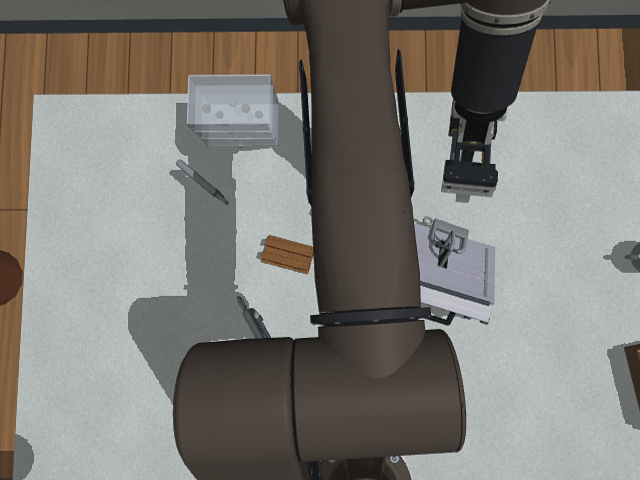

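```bash
python3 -m handwheel '[[[0,-0.5,0.7,0],[0,-0.7,0.7,0],[0,-0.9,0.5,0],[0,-0.9,0.2,0],[0,-0.9,0,0],[0,0,0,0],[0,0,0,0],[0,0,0,0]]]'; python3 -c "
from h import *; s,M=lean()
t=vision.capture('top'); w=vision.capture('wrist'); s=vision.capture('scene'); cv2.imwrite('pics/s13.png',s); cv2.imwrite('pics/t13.png',t); cv2.imwrite('pics/w13.png',w)
crop(t,400,200,510,280,7,'pics/t13c.png'); crop(s,130,180,280,300,5,'pics/s13c.png')"; python3 -m handwheel '[[[0,0,0,0],[0,0,0,0],[0,0,0,0],[0,0,0,0],[0,0,0,0],[0,0,0,0]]]' >/dev/null; python3 -c "
from h import *
s=vision.capture('scene'); a=cv2.imread('pics/s13.png'); print('scene diff in case area',np.abs(s.astype(int)-a)[200:310,140:270].max(), 'bystanders vs start', np.abs(s.astype(int)-cv2.imread('pics/s0.png') if False else s.astype(int)-cv2.imread('pics/scene0.png'))[265:360,240:345].max())"
```

```text
time_s: 25.9
tcp_pos: [0.6694, -0.326, 0.3994]
eef_rot: [21.4, 59.6, -170.0]
contact_force: [-0.3, 1.1, -0.3]
gripper_width: 0.0699
25.9 [ 0.6694 -0.326   0.3994] [  21.4   59.6 -170. ] F [-0.3  1.1 -0.3] M [ 0.38 -1.61  0.01] w 69.9 J [  -6.8   46.3   55.7   10.8 -128.2   -0. ]
lean 30.4 az -170.0 jaw az 165.6 el 28.1
scene diff in case area 63 bystanders vs start 144
```

View pics/s13c.png

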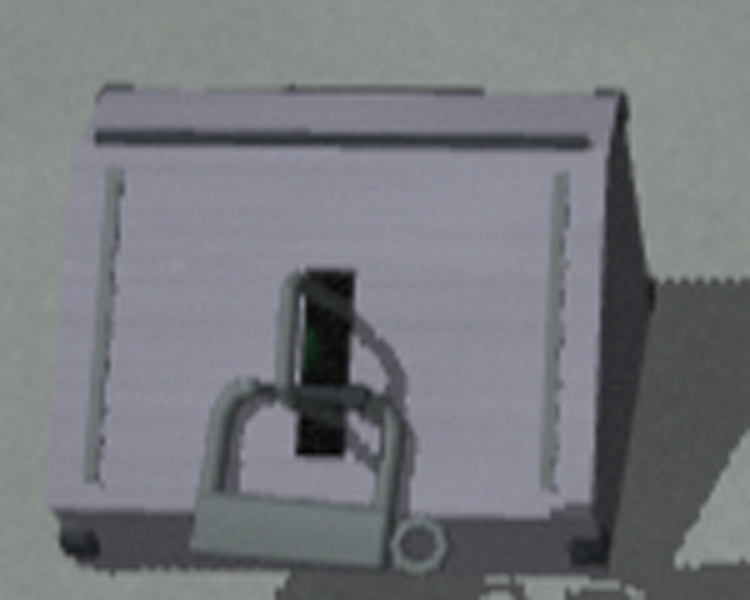

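View pics/t13c.png

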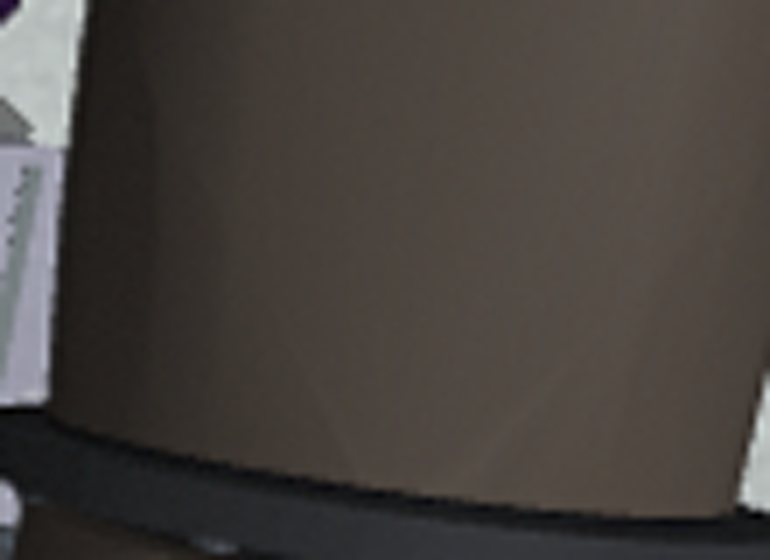

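View pics/s13.png

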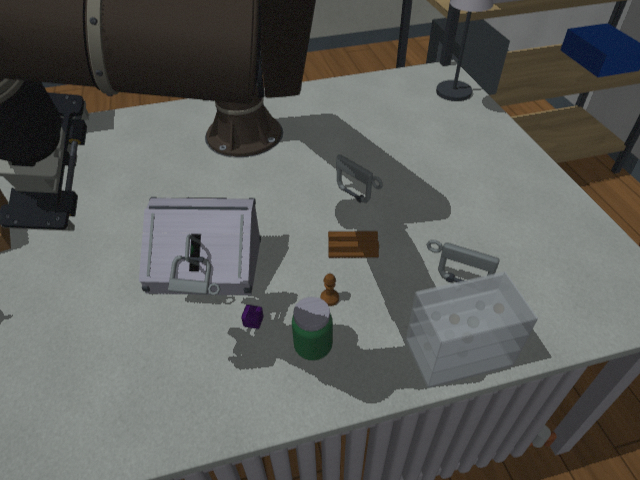

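```bash
python3 -c "
from h import *
s=vision.capture('scene'); a=cv2.imread('pics/s13.png'); z=cv2.imread('pics/scene0.png'); cv2.imwrite('pics/s14.png',s)
def sh(A,Bm,x0,y0,x1,y1,m=4):
    r_=cv2.matchTemplate(Bm[y0-m:y1+m,x0-m:x1+m],A[y0:y1,x0:x1],cv2.TM_CCOEFF_NORMED); _,v,_,l=cv2.minMaxLoc(r_); return (l[0]-m,l[1]-m,round(v,3))
print('hook move',sh(a,s,165,225,222,298)); print('pawn',sh(z,s,320,272,342,306),'die',sh(z,s,241,304,265,330),'jar',sh(z,s,291,298,334,358)); st()
crop(s,155,220,235,300,7,'pics/s14c.png')"
```

```text
hook move (0, 0, 0.998)
pawn (0, 0, 0.998) die (0, 0, 0.882) jar (0, 0, 0.841)
26.75 [ 0.6705 -0.3223  0.401 ] [  21.4   59.7 -169.6] F [ 0.1 -0.5 -0.4] M [ 0.33 -1.57 -0.03] w 69.9 J [  -6.5   46.1   55.6   10.7 -128.2   -0. ]
```

View pics/s14c.png

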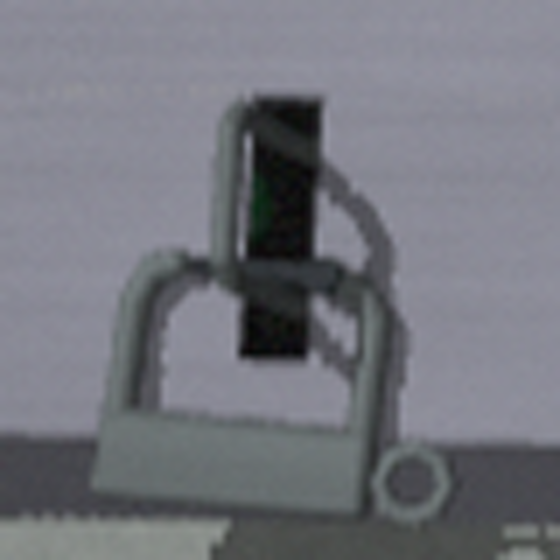

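The picture shows the gate in one line with the nose (crop pixels 210–340, row about 268), behind the staple's leg. The hook is at rest and pawn, die and jar have not moved. Handing in.

```bash
python3 -c "
from plant import close_job; print(close_job())"
```

```text
the job is handed in; nothing more can be done
None
```

The lid is shut and the snap hook is clipped onto the staple's bar. I handed in at about 26.8 s of the 54 s allowed.

**What I did**
- I pushed the lid down with the closed fingers until it was hard shut, at about 57 N of finger force, with the staple standing up through its slot.
- The moves only shift and turn about the vertical. To lean the hand with the staple, I pushed past the arm's outer reach and swung that lean round by turning.
- I took the smallest hook, the one in the rest, and leaned it to about 30°, within 6–8° of square to the bar. I pressed it on until the bar bottomed out, at about 44 N wrist force.

**What the last checks showed**
- **Latch:** a pull test found free play, then a hard stop at about 33 N. The final picture shows the gate in line with the nose, behind the staple's leg.
- **At rest:** the hook flopped forward onto the lid, and two pictures about 0.8 s apart showed no movement. The robot was touching nothing.
- **Bystanders:** the pawn, die and jar have not moved since the start. The image matches for the die and jar are weaker (0.88 and 0.84), probably because the arm's shadow lay across them.

**What disagreed or stayed uncertain**
- The two cameras put the bar at hook y ≈ 7 mm and ≈ 15.5 mm, both inside the 5–17 mm window. I went in between them.
- The bar's measured height was about 132 mm, against 133–138 mm worked out from the sizes given, so I used 133.5 mm.
- Joint 3 was held at its limit of 71.71° several times while building the lean. One reading was 71.7101°, so I can't rule out that it touched the range limit.

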